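Unplug the drying nozzle from the compressor's quick coupling and park it

TASK

The blow nozzle is still plugged into the quick coupling on top of the small compressor. Gently push the coupling's sprung sleeve all the way back (straight down), draw the nozzle out without tugging against the lock or forcing anything, let the sleeve spring forward again, and stand the nozzle upright and fully home, nipple down, in the free hole of the wooden rack. Leave the other things where they are.

Things in the scene. Friction and masses are not known exactly. Their poses are not given: they have to be found in the camera images.
- compressor: Small grey airbrush compressor, a box 170 (x) x 130 x 110 mm high, fixed. Origin under its centre, z up. The quick coupling stands upright on its top at x -30 mm. Also on top: a rubber carrying bar along y, 30 mm high, at x +62 mm; a black knob 14 mm high at x +25, y +40 mm. Keep the fingers' force on it and on its coupling below 25 N, and the nozzle's on it below 30 N.
- socket (a point): Centre of the mouth of the coupling's fixed brass body (bore 17 mm, 29 mm deep), 139 mm above the table; z up, along the bore. Hidden inside the sleeve; the nozzle's shoulder rests on it. Round it, clamped on the sleeve: a flat steel thumb ring, 48 mm outside, 28 mm inside, 5 mm thick, its top 154 to 168 mm above the table at rest: it differs each time and is not measured, so find it by touch.
- sleeve (a joint): How far the coupling's sprung sleeve is pushed down (back), m: 0 = forward (up), 0.010 = hard stop. Spring and weight push up with 4 N at 0, rising evenly to 14 N at the stop. Four pawls that lock the nozzle withdraw with it, clearing the nipple from 0.0065; push to 0.0085 or more. If it comes up before the nozzle has risen 2 mm, the nozzle is locked again; after that it may rise with it.
- nozzle: Steel blow nozzle, 86 mm long, loose, 70 to 120 g, plugged in upright. Origin at its nipple's tip (lower end), z up along it. Nipple 15 mm across with a groove and chamfered tip, z 0 to 26 mm; square body 18 x 18 mm, sides along its x and y, z 26 to 66; brass cone 17 narrowing to 6 mm, z 66 to 86. At the start the tip is 113 mm above the table; 11 to 25 mm of the square shows above the thumb ring.
- nozzle_shoulder (a point): Centre of the underside of the nozzle's square body, 26 mm above its tip; lands on the rack's top when home. One-hand way to unplug: straddle the square body with open fingers, push the thumb ring down with both fingertips, close on the square body while still pushing, then lift; the sleeve snaps up as the nipple leaves.
- rack: Plywood block 80 (x) x 160 (y) x 45 mm high, fixed, origin under its centre. Two holes in its top, at y -40 mm (free) and y +40 mm (taken by the spare fitting).
- free_hole (a point): Centre of the mouth of the free hole, 45 mm above the table: 18 mm wide, 32 mm deep, slightly chamfered; z up.
- spare: Spare fitting standing in the rack's other hole, a dark steel round body 24 mm across with a thin brass stub, reaching 26 mm above the rack; loose.
- jar: Closed glass jar with black cap, 48 mm across, 68 mm high, origin under its centre; loose.
- sponge: Pale yellow sponge block 70 x 45 x 25 mm, origin under its centre; loose.
- brush: Paint brush 200 mm long lying on the table along its x; loose.
- cup: White plastic cup 72 mm across, 85 mm high; loose.
- pumpkin: Blue painted ornamental pumpkin 78 mm across, 64 mm high; loose.
- pot: Open terracotta flower pot 114 mm across, 96 mm high; loose.
There are look-alikes about, which are no part of the job. There is more than one size of the rack; the one meant has the size given above.

How it is judged:
By the outcome, as a careful person would: the job done as asked, in the order asked, and still so for the second after the job is handed in, with the robot touching nothing.
It also fails if it takes over 54 s, if anything falls off the work surface, if the arm or the gripper's body presses on something with over 40 N, if the wrist force passes 120 N, or if a joint passes its speed limit or range.

ROBOT

A 6-joint arm with a two-finger parallel gripper is mounted at the origin on the work surface. World frame = base frame: x ahead of the robot, y to its left, z up, the work surface at z = 0. Lengths are in m, angles in degrees, forces in N, time in s.
With the tool pointing down it reaches from about 0.35 to 0.875 m from the base axis. Payload 4.2 kg.
Tool frame: the origin (TCP) lies midway between the tips of the shut fingers; the grasp point (between the pads) lies 19 mm behind it; z points along the fingers, y is the line along which they close (so a half turn about z gives the same grasp; the last joint's range is limited). The gripper opens to 87 mm and grips with 3 to 60 N. Pads are 19 mm wide; open, the fingers measure 117 mm over their backs; the gripper's body (75 mm by 190 mm) begins 51 mm behind the grasp point.
Start: joints at [-61.444, 22.042, 0.453, 0, -68.411, -14.817], TCP at [0.148, -0.607, 0.223] pointing down, gripper open.
Joint ranges: [-179.83, 179.83], [-69.29, 118.12], [-61.27, 80.66], [-181.25, 117.63], [-171.15, -9.14], [-177.46, 177.46]. Speed limits (degrees/s): [159.86, 159.86, 180, 180, 180, 180].

INTERFACE

Orientations are given as a 3x3 rotation matrix whose columns are the frame's x, y, z axes.
In Python, from station import * gives the robot as it stands. The module is installed in compiled form; this text tells all that it offers.
- The arm moves only by the tool servo_tool, never from a script. Its argument "deltas" is a list of rows, each an object of numbers: "tx", "ty", "tz": the shift along the tool's x, y, z in mm; "ax", "ay", "az": the turn, a rotation vector about the tool's x, y, z in rad; "claw": the finger opening in mm, from 0 to 87. In form: [{"tx": .., "ty": .., "tz": .., "ax": .., "ay": .., "az": .., "claw": ..}, ...]. A call has 1 to 12 rows; each row is the pose to reach, as a shift and turn from the pose commanded when the call began, along the tool's axes at that moment; what a row does not reach only later rows make up. A row lasts 1/12 s, in which the tool goes at most 41.7 mm and 7.16 degrees, less where a joint would pass 70% of its speed; a pose out of reach is approached as far as the arm can. A call with a gripper value outside its range is refused whole. The fingers move at their own pace and stop on an object; the grip force is fixed at half the most. Time passes only in rows, so rows that repeat a pose let the fingers close. It gives the time, the measured TCP pose, the force, the opening and the grip force at its end, in the units of the state.
- sense(): the state, without advancing time (a new reading comes with each control period).
- capture(name): name is "side" or "top" or "wrist"; returns the picture (420x560x3 uint8, blue, green, red); there is no depth.
- calibration(name): a dict with "fx", "fy", "cx", "cy" (pixels), "cam_to_world" (4x4, takes a point from camera to world coordinates); the wrist camera has in their place "hand_eye" (4x4, takes a point from camera to tool coordinates, whose origin is the TCP and whose axes are the flange's). Camera axes: x right, y down, z forward; pixel columns grow to the right and rows downward; lengths in m; the calibration is good to about 2 mm. The wrist camera is an equidistant fisheye: a pixel r from the principal point sees the ray r / f radians off the axis. A picture is of the moment at which its call begins: read the wrist's pose just before it. calibration takes no time and is no camera call.
- finish_job(): hands the job in; it is judged then, once.
Trained networks look in the newest picture that a camera, given by its name, has taken for a name from the list of things; names that differ only in an ending like _2 or _b are one class to them, and where a whole thing is asked for, a point or a joint stands for the part that bears it (a point fixed in the world has none). Each returns a list of dicts, best first, with "confidence" (0 to 1); they miss things now and then, are a little off and sometimes report something else, mostly with a low value. They report only what shows in the picture. A call takes as long as a camera call. They do not tell look-alikes from the thing itself.
- recognise(label, camera): "xyz" ([x, y, z] in m, in the coordinates of the camera as it stood for that picture, good to about 4 mm: the middle of the surface that is visible of it).
- trace(label, camera): "mask" (420x560 bool, what is visible of it).
The state is a dict: "time_s": time; "joints": joint angles; "joint_velocities": joint speeds; "effort": joint torques, N m; "tcp_pos": TCP position; "ee_rot": TCP orientation; "wrist_force": force on the tool from outside, world axes, zero at the start; "moment": the same for the moment, N m; "gripper_width": opening from 0.0 (shut) to 1.0 (fully open); "gripper_force": force on a finger pad.
Only numpy, scipy, OpenCV 4.12 (cv2) and the standard library are available. Lean on these libraries where they do the work, as an engineer would, in place of code of your own. Each camera call takes 0.05 s, during which the arm holds its last target. There are 200 camera calls.

## Working session

There is one attempt and no reset: what is moved stays moved. The work goes in short steps, Python scripts to look and compute and a tool call to move; the robot and the scene stay as the last step left them, time stands still between calls to the robot, and variables do not carry over. Pictures are saved under pics/ and viewed, at most 10 in all, crops included, and the job is handed in when it is done.

Besides the shell and the picture viewer there is one more tool, called after "Request:" by a JSON object that holds its "fn" and its "kwargs", one argument or row to a line. servo_tool: Moves the arm, as the interface text tells. Its arguments: {"type":"object","properties":{"deltas":{"type":"array","items":{"type":"object","properties":{"tx":{"type":"number"},"ty":{"type":"number"},"tz":{"type":"number"},"ax":{"type":"number"},"ay":{"type":"number"},"az":{"type":"number"},"claw":{"type":"number"}}}}},"required":["deltas"]}

```bash
mkdir -p pics; cat > h.py <<'E'
from station import *
import numpy as np, cv2
def c2w(name,p):
    c=calibration(name)
    if name=='wrist':
        s=sense(); q=np.array(c['hand_eye'])@np.r_[p,1]
        return np.array(s['ee_rot'])@q[:3]+np.array(s['tcp_pos'])
    return (np.array(c['cam_to_world'])@np.r_[p,1])[:3]
def px2w(name,u,v,z):
    c=calibration(name); T=np.array(c['cam_to_world'])
    d=T[:3,:3]@np.array([(u-c['cx'])/c['fx'],(v-c['cy'])/c['fy'],1]); o=T[:3,3]
    return o+d*(z-o[2])/d[2]
def w2px(name,p):
    c=calibration(name); q=np.linalg.inv(np.array(c['cam_to_world']))@np.r_[p,1]
    return c['fx']*q[0]/q[2]+c['cx'],c['fy']*q[1]/q[2]+c['cy']
E
python3 - <<'E'
from h import *
np.set_printoptions(precision=3,suppress=True)
s=sense(); print(s['ee_rot'],s['time_s'],s['gripper_width'])
ims={}
for n in ('side','top'):
    im=capture(n); cv2.imwrite(f'pics/{n}0.png',im)
    c=calibration(n); print(n,c['fx'],c['cx'],np.array(c['cam_to_world']))
    for l in ('compressor','nozzle','sleeve','rack','spare'):
        for r in recognise(l,n)[:4]:
            w=c2w(n,r['xyz']); print(l,round(r['confidence'],2),w,np.round(w2px(n,w)))
E
```

```text
[[-0.971 -0.237 -0.001]
 [-0.237  0.971  0.002]
 [ 0.     0.002 -1.   ]] 0.0 1.0022099669335827
side 445.8653493875672 279.6605575233826 [[-0.821 -0.317  0.476  0.007]
 [-0.571  0.428 -0.7    0.773]
 [ 0.018 -0.846 -0.532  0.714]
 [ 0.     0.     0.     1.   ]]
compressor 0.61 [ 0.528 -0.178  0.09 ] [317. 201.]
nozzle 0.66 [ 0.528 -0.228  0.17 ] [328. 169.]
nozzle 0.65 [ 0.534 -0.183  0.092] [316. 199.]
nozzle 0.48 [ 0.64  -0.481  0.077] [334. 159.]
sleeve 0.73 [ 0.52  -0.22   0.142] [328. 180.]
rack 0.73 [0.649 0.244 0.034] [178. 280.]
rack 0.69 [0.495 0.253 0.048] [225. 305.]
rack 0.67 [0.294 0.238 0.066] [310. 336.]
spare 0.69 [0.506 0.282 0.06 ] [212. 306.]
top 444.9861734993883 281.63709166429834 [[ 0.029 -0.996  0.083  0.452]
 [-0.999 -0.032 -0.026  0.007]
 [ 0.029 -0.082 -0.996  1.32 ]
 [ 0.     0.     0.     1.   ]]
compressor 0.98 [ 0.554 -0.228  0.11 ] [356. 207.]
nozzle 0.42 [ 0.528 -0.23   0.178] [362. 215.]
sleeve 0.71 [ 0.533 -0.233  0.156] [361. 213.]
rack 0.68 [0.304 0.202 0.064] [197. 293.]
rack 0.67 [0.504 0.238 0.045] [189. 221.]
rack 0.65 [0.662 0.232 0.032] [194. 167.]
```

View pics/top0.png

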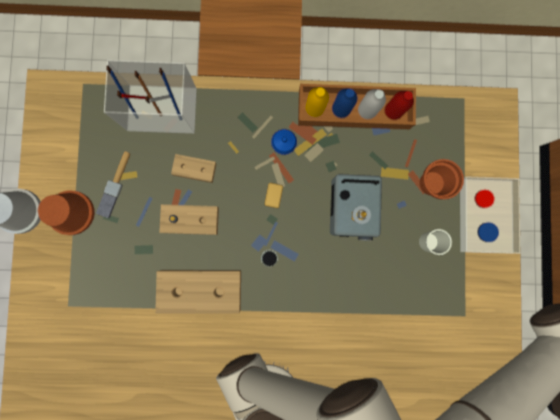

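View pics/side0.png

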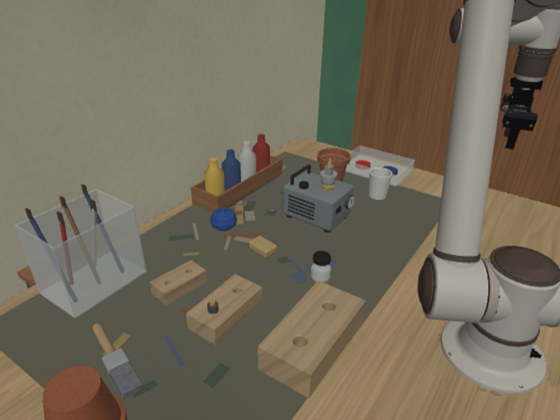

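Top picture: compressor at (356,207) with its coupling and nozzle at (362,214). There are three racks: far (194,167), middle (189,220) with the dark spare at (173,219), and near, large (198,291). The middle one bears the spare, so its free hole should be at about (204,219). Next: check sizes, then take close crops.

```bash
python3 - <<'E'
from h import *
np.set_printoptions(precision=4,suppress=True)
im=capture('top')
def rect(m,z):
    ys,xs=np.nonzero(m); P=np.array([px2w('top',u,v,z)[:2] for u,v in zip(xs,ys)]).astype(np.float32)*1000
    return cv2.minAreaRect(P)
for l,z in (('rack',.045),('compressor',.11),('sleeve',.16),('nozzle',.19),('spare',.06)):
    for r in trace(l,'top')[:4]:
        m=np.array(r['mask']); ys,xs=np.nonzero(m); print(l,round(r['confidence'],2),m.sum(),(xs.mean().round(1),ys.mean().round(1)),rect(m,z), px2w('top',xs.mean(),ys.mean(),z))
a=cv2.resize(im[175:240,325:395],None,fx=6,fy=6,interpolation=cv2.INTER_CUBIC)
b=cv2.resize(im[190:255,150:225],None,fx=5,fy=6,interpolation=cv2.INTER_CUBIC)
cv2.imwrite('pics/crop1.png',np.hstack([a,b]))
s=capture('side')
cv2.imwrite('pics/crop2.png',np.hstack([cv2.resize(s[150:230,275:365],None,fx=4,fy=4,interpolation=3),cv2.resize(s[265:345,180:270],None,fx=4,fy=4,interpolation=3)]))
E
```

```text
rack 0.97 1595 (np.float64(189.2), np.float64(219.7)) ((508.2171936035156, 236.13064575195312), (166.95587158203125, 80.61046600341797), 89.89752197265625) [0.508  0.2358 0.045 ]Traceback (most recent call last):
  File "<stdin>", line 9, in <module>
  File "<stdin>", line 5, in rect
  File "h.py", line 10, in px2w
    c=calibration(name); T=np.array(c['cam_to_world'])
ValueError: time passes only in moves, steps and waits
```

```bash
sed -i '2a import functools\ncalibration=functools.lru_cache(None)(calibration)' h.py; python3 - <<'E'
from h import *
np.set_printoptions(precision=4,suppress=True)
im=capture('top')
def rect(m,z):
    ys,xs=np.nonzero(m); P=np.array([px2w('top',u,v,z)[:2] for u,v in zip(xs,ys)]).astype(np.float32)*1000
    return np.round(np.hstack([np.ravel(q) for q in cv2.minAreaRect(P)]),1)
for l,z in (('rack',.045),('compressor',.11),('sleeve',.16),('nozzle',.19),('spare',.06)):
    for r in trace(l,'top')[:4]:
        m=np.array(r['mask']); ys,xs=np.nonzero(m); print(l,round(r['confidence'],2),m.sum(),(xs.mean().round(1),ys.mean().round(1)),rect(m,z), px2w('top',xs.mean(),ys.mean(),z))
a=cv2.resize(im[175:240,325:395],None,fx=6,fy=6,interpolation=cv2.INTER_CUBIC)
b=cv2.resize(im[190:255,150:215],None,fx=6,fy=6,interpolation=cv2.INTER_CUBIC)
cv2.imwrite('pics/crop1.png',np.hstack([a,b][:2]))
E
```

```text
rack 0.72 1612 (np.float64(188.8), np.float64(219.9)) [507.1 237.3 165.4  82.6  89.9] [0.5075 0.2369 0.045 ]
rack 0.6 3698 (np.float64(197.7), np.float64(291.7)) [305.6 202.1 122.1 237.6   1.6] [0.306  0.2025 0.045 ]
rack 0.57 891 (np.float64(194.1), np.float64(169.1)) [653.8 229.2 121.1  63.7  81.1] [0.6542 0.2287 0.045 ]
compressor 0.93 3051 (np.float64(355.0), np.float64(206.3)) [ 552.9 -226.2  141.9  176.9   89.4] [ 0.556  -0.2262  0.11  ]
sleeve 0.62 399 (np.float64(273.1), np.float64(194.9)) [574.7  -0.4  43.7  65.6  80.4] [ 0.5748 -0.0003  0.16  ]
sleeve 0.51 178 (np.float64(361.1), np.float64(214.8)) [ 529.5 -233.2   44.5   46.3   27.8] [ 0.5297 -0.233   0.16  ]
nozzle 0.57 79 (np.float64(361.8), np.float64(214.6)) [ 528.5 -228.9   17.9   25.8    1.8] [ 0.5281 -0.2285  0.19  ]
```

View pics/crop1.png

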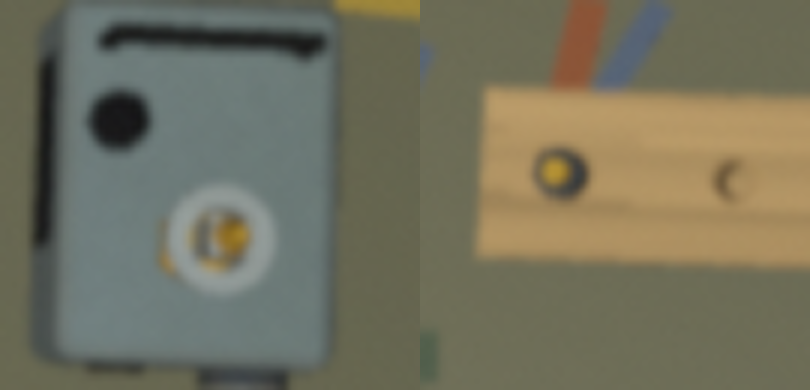

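The crop confirms it. The nozzle with its thumb ring is at top px (361.8,214.6), about (0.529,-0.232). The middle rack measures 80x160, with the spare at (173,218) and the free hole at (202,220). I'll move over the compressor for a wrist view.

Request:
{"fn": "servo_tool", "kwargs": {
  "deltas": [
    {"tx": -30, "ty": 18, "tz": -20, "az": 0.02},
    {"tx": -70, "ty": 40, "tz": -40, "az": 0.06},
    {"tx": -105, "ty": 62, "tz": -55, "az": 0.1},
    {"tx": -140, "ty": 83, "tz": -70, "az": 0.14},
    {"tx": -175, "ty": 104, "tz": -85, "az": 0.18},
    {"tx": -210, "ty": 125, "tz": -100, "az": 0.22},
    {"tx": -245, "ty": 146, "tz": -107, "az": 0.239},
    {"tx": -280, "ty": 167, "tz": -107, "az": 0.239},
    {"tx": -315, "ty": 188, "tz": -107, "az": 0.239},
    {"tx": -350, "ty": 209, "tz": -107, "az": 0.239},
    {"tx": -385, "ty": 230, "tz": -107, "az": 0.239},
    {"tx": -415, "ty": 248, "tz": -107, "az": 0.239}
  ]
}}

```text
schema error: expected keys tx, ty, tz, ax, ay, az, claw
```

```bash
python3 - <<'E'
from h import *
np.set_printoptions(precision=4,suppress=True)
s=sense();print(s['time_s'],s['tcp_pos'],s['ee_rot'],s['wrist_force'],s['joints']);c=calibration('wrist');print(c['fx'],c['cx'],c['cy'],np.array(c['hand_eye']))
im=capture('wrist');cv2.imwrite('pics/w1.png',im)
for l in('nozzle','sleeve','compressor'):
    for r in recognise(l,'wrist')[:3]: print(l,r['confidence'],c2w('wrist',r['xyz']))
E
```

```text
1.0 [ 0.1485 -0.6071  0.2226] [[-0.9714 -0.2375  0.    ]
 [-0.2375  0.9714 -0.    ]
 [ 0.     -0.     -1.    ]] [-0.0811  0.0453 -0.2746] [-61.4446  22.0405   0.452    0.0009 -68.4091 -14.8166]
325.19226210127806 276.3282737680159 211.24732602790314 [[-0.0003 -0.954  -0.2998  0.0828]
 [ 1.      0.     -0.001   0.0006]
 [ 0.001  -0.2998  0.954  -0.1635]
 [ 0.      0.      0.      1.    ]]
```

View pics/w1.png

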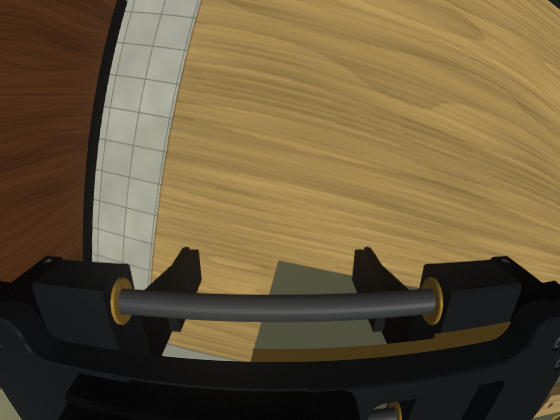

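The call was refused (all keys are required), so the wrist picture shows only the start area: bare table, with the fingers at (190,260) and (365,260). I'll send the move again with all keys.

Request:
{"fn": "servo_tool", "kwargs": {
  "deltas": [
    {"tx": -30, "ty": 18, "tz": -20, "ax": 0, "ay": 0, "az": 0.02, "claw": 87},
    {"tx": -65, "ty": 39, "tz": -40, "ax": 0, "ay": 0, "az": 0.06, "claw": 87},
    {"tx": -100, "ty": 60, "tz": -55, "ax": 0, "ay": 0, "az": 0.1, "claw": 87},
    {"tx": -135, "ty": 81, "tz": -70, "ax": 0, "ay": 0, "az": 0.14, "claw": 87},
    {"tx": -170, "ty": 102, "tz": -85, "ax": 0, "ay": 0, "az": 0.18, "claw": 87},
    {"tx": -205, "ty": 123, "tz": -100, "ax": 0, "ay": 0, "az": 0.22, "claw": 87},
    {"tx": -240, "ty": 143, "tz": -107, "ax": 0, "ay": 0, "az": 0.239, "claw": 87},
    {"tx": -275, "ty": 164, "tz": -107, "ax": 0, "ay": 0, "az": 0.239, "claw": 87},
    {"tx": -310, "ty": 185, "tz": -107, "ax": 0, "ay": 0, "az": 0.239, "claw": 87},
    {"tx": -345, "ty": 205, "tz": -107, "ax": 0, "ay": 0, "az": 0.239, "claw": 87},
    {"tx": -380, "ty": 226, "tz": -107, "ax": 0, "ay": 0, "az": 0.239, "claw": 87},
    {"tx": -405, "ty": 241, "tz": -107, "ax": 0, "ay": 0, "az": 0.239, "claw": 87}
  ]
}}

```text
time_s: 2.2
tcp_pos: [0.4862, -0.2746, 0.3298]
ee_rot: [[-1.0, -0.002, 0.001], [-0.002, 1.0, -0.0], [-0.001, -0.0, -1.0]]
wrist_force: [-0.0, -0.9, -0.4]
gripper_width: 1.002
gripper_force: 0.0
```

Request:
{"fn": "servo_tool", "kwargs": {
  "deltas": [
    {"tx": -30, "ty": 24, "tz": 0, "ax": 0, "ay": 0, "az": 0, "claw": 87},
    {"tx": -48, "ty": 45, "tz": 0, "ax": 0, "ay": 0, "az": 0, "claw": 87},
    {"tx": -48, "ty": 45, "tz": 0, "ax": 0, "ay": 0, "az": 0, "claw": 87},
    {"tx": -48, "ty": 45, "tz": 0, "ax": 0, "ay": 0, "az": 0, "claw": 87}
  ]
}}

```text
time_s: 2.53
tcp_pos: [0.5334, -0.2305, 0.329]
ee_rot: [[-1.0, -0.003, -0.001], [-0.003, 1.0, 0.0], [0.001, 0.0, -1.0]]
wrist_force: [-0.5, 0.4, -0.1]
gripper_width: 1.001
gripper_force: 0.0
```

```bash
python3 - <<'E'
from h import *
np.set_printoptions(precision=4,suppress=True)
s=sense();print(s['time_s'],s['tcp_pos'],s['ee_rot'],s['wrist_force'],s['joints'])
im=capture('wrist');cv2.imwrite('pics/w2.png',im)
for l in('nozzle','sleeve','compressor'):
    for r in recognise(l,'wrist')[:3]: print(l,r['confidence'],c2w('wrist',r['xyz']))
E
```

```text
2.5333 [ 0.5334 -0.2305  0.329 ] [[-1.     -0.0035 -0.001 ]
 [-0.0035  1.      0.0002]
 [ 0.001   0.0002 -1.    ]] [-0.5454  0.4498 -0.0615] [ -7.41    14.697    4.9307  -0.0018 -80.291  -82.392 ]
nozzle 0.8 [ 0.5233 -0.2395  0.1815]
nozzle 0.34 [ 0.5451 -0.236   0.1162]
sleeve 0.96 [ 0.5243 -0.237   0.1537]
sleeve 0.36 [ 0.5442 -0.2366  0.1169]
sleeve 0.21 [ 0.5245 -0.2384  0.1799]
compressor 0.62 [ 0.5467 -0.237   0.118 ]
compressor 0.21 [0.5093 0.198  0.0468]
```

View pics/w2.png

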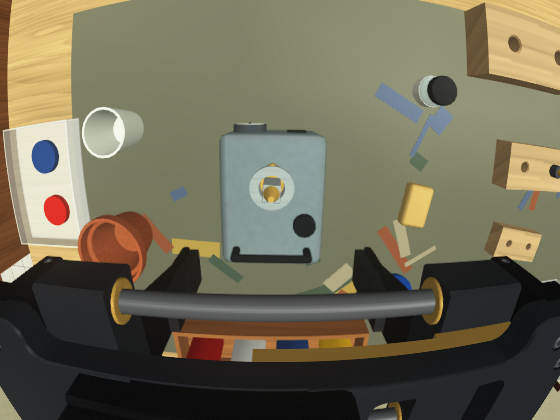

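The wrist picture shows the compressor centred at (273,198), the ring at about (271,188) and the nozzle's tip at about (271,197). The bar is on the far side at (270,255). I'll refine by back-projecting through the fisheye.

```bash
cat >> h.py <<'E'
def fe_w2px(p,s):
    c=calibration('wrist'); q=np.array(s['ee_rot']).T@(np.atleast_2d(p)-s['tcp_pos']).T
    H=np.array(c['hand_eye']); q=H[:3,:3].T@(q-H[:3,3:4])
    r=np.hypot(q[0],q[1]); th=np.arctan2(r,q[2])
    return np.c_[c['cx']+c['fx']*th*q[0]/r, c['cy']+c['fy']*th*q[1]/r]
def fe_px2w(u,v,z,s):
    c=calibration('wrist'); x,y=(u-c['cx'])/c['fx'],(v-c['cy'])/c['fy']; th=np.hypot(x,y)
    d=np.array([np.sin(th)*x/th,np.sin(th)*y/th,np.cos(th)])
    H=np.array(c['hand_eye']); R=np.array(s['ee_rot']); d=R@H[:3,:3]@d; o=R@H[:3,3]+s['tcp_pos']
    return o+d*(z-o[2])/d[2]
E
python3 - <<'E'
from h import *
np.set_printoptions(precision=4,suppress=True)
s=sense(); im=capture('wrist')
for l,z in(('nozzle',.18),('sleeve',.161),('compressor',.11)):
    for r in trace(l,'wrist')[:2]:
        m=np.array(r['mask']);ys,xs=np.nonzero(m)
        P=np.array([fe_px2w(u,v,z,s)[:2] for u,v in zip(xs,ys)]).astype(np.float32)*1000
        print(l,round(r['confidence'],2),m.sum(),(xs.mean(),ys.mean()),np.round(np.hstack([np.ravel(q) for q in cv2.minAreaRect(P)]),1),cv2.minEnclosingCircle(P))
k=7
crop=cv2.resize(im[150:225,230:315],None,fx=k,fy=k,interpolation=cv2.INTER_CUBIC)
cx,cy=0.5255,-0.2345
def dr(pts,col):
    q=(fe_w2px(pts,s)-[230,150]+.5)*k; cv2.polylines(crop,[np.int32(q)],True,col,1)
t=np.linspace(0,2*np.pi,40)
circ=lambda r,z:np.c_[cx+r*np.cos(t),cy+r*np.sin(t),0*t+z]
sq=lambda a,z:np.array([[cx+a*i,cy+a*j,z] for i,j in((1,1),(1,-1),(-1,-1),(-1,1))])
dr(circ(.024,.161),(0,0,255)); dr(sq(.009,.179),(255,0,0)); dr(circ(.003,.199),(0,255,0))
cv2.imwrite('pics/crop3.png',crop)
E
```

```text
nozzle 0.84 446 (np.float64(274.2869955156951), np.float64(190.82286995515696)) [ 526.6 -234.7   26.7   17.8    0.3] ((526.7734985351562, -233.95217895507812), 14.576237678527832)
sleeve 0.88 1052 (np.float64(273.14923954372625), np.float64(188.08079847908746)) [ 529.4 -235.4   45.4   47.7   89.9] ((529.0645141601562, -235.83673095703125), 24.293577194213867)
compressor 0.87 13057 (np.float64(273.0581297388374), np.float64(194.8305123688443)) [ 552.3 -236.2  127.2  178.1   88.7] ((555.362060546875, -235.7003936767578), 101.21407318115234)
compressor 0.59 1115 (np.float64(416.1488789237668), np.float64(205.46636771300447)) [562.6 -48.3  43.   56.7  80.2] ((562.3858642578125, -49.9838981628418), 32.00217819213867)
```

View pics/crop3.png

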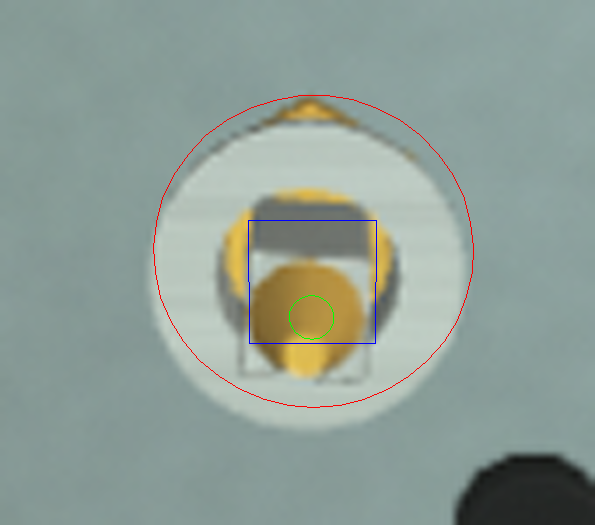

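The overlay puts the nozzle axis about 5 mm further in +x and 1 mm in -y than the guess. Axis is (0.5305,-0.2355), yaw about -1.5°, ring top about 0.155–0.16. I'll go down to straddle it.

Request:
{"fn": "servo_tool", "kwargs": {
  "deltas": [
    {"tx": 3, "ty": -5, "tz": 10, "ax": 0, "ay": 0, "az": 0.028, "claw": 36},
    {"tx": 3, "ty": -5, "tz": 35, "ax": 0, "ay": 0, "az": 0.028, "claw": 36},
    {"tx": 3, "ty": -5, "tz": 60, "ax": 0, "ay": 0, "az": 0.028, "claw": 36},
    {"tx": 3, "ty": -5, "tz": 85, "ax": 0, "ay": 0, "az": 0.028, "claw": 36},
    {"tx": 3, "ty": -5, "tz": 105, "ax": 0, "ay": 0, "az": 0.028, "claw": 36},
    {"tx": 3, "ty": -5, "tz": 115, "ax": 0, "ay": 0, "az": 0.028, "claw": 36},
    {"tx": 3, "ty": -5, "tz": 120, "ax": 0, "ay": 0, "az": 0.028, "claw": 36},
    {"tx": 3, "ty": -5, "tz": 120, "ax": 0, "ay": 0, "az": 0.028, "claw": 36},
    {"tx": 3, "ty": -5, "tz": 120, "ax": 0, "ay": 0, "az": 0.028, "claw": 36}
  ]
}}

```text
time_s: 3.68
tcp_pos: [0.5301, -0.2372, 0.2104]
ee_rot: [[-1.0, 0.027, 0.001], [0.027, 1.0, -0.001], [-0.001, -0.001, -1.0]]
wrist_force: [0.4, 0.5, 0.3]
gripper_width: 0.446
gripper_force: 0.0
```

```bash
python3 - <<'E'
from h import *
np.set_printoptions(precision=4,suppress=True)
s=sense(); print(s['time_s'],s['tcp_pos'],s['wrist_force'],s['gripper_width']);im=capture('wrist')
k=3
crop=cv2.resize(im[170:350,180:380],None,fx=k,fy=k,interpolation=cv2.INTER_CUBIC)
cx,cy=0.5305,-0.2355
def dr(pts,col):
    q=(fe_w2px(pts,s)-[180,170]+.5)*k; cv2.polylines(crop,[np.int32(q)],True,col,1)
t=np.linspace(0,2*np.pi,40)
circ=lambda r,z:np.c_[cx+r*np.cos(t),cy+r*np.sin(t),0*t+z]
sq=lambda a,z:np.array([[cx+a*i,cy+a*j,z] for i,j in((1,1),(1,-1),(-1,-1),(-1,1))])
dr(circ(.024,.157),(0,0,255)); dr(sq(.009,.179),(255,0,0)); dr(circ(.003,.199),(0,255,0))
cv2.imwrite('pics/crop4.png',crop)
E
```

```text
3.6833 [ 0.5301 -0.2372  0.2104] [0.408  0.4615 0.3467] 0.44599849130952146
```

View pics/crop4.png

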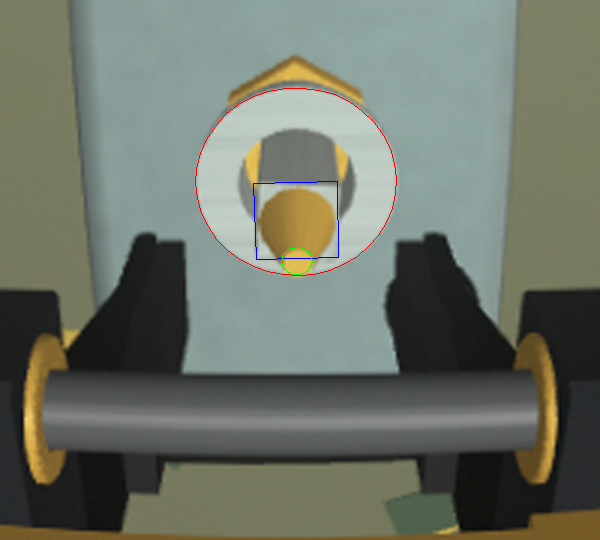

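The model overlay fits the nozzle and ring: tip at (297,262), ring centre at (296,182), finger midline at column 291. The axis is therefore about 1 mm in +y of the tool. I'll centre, descend to just above the ring's range, then go slowly.

Request:
{"fn": "servo_tool", "kwargs": {
  "deltas": [
    {"tx": 0, "ty": 1.3, "tz": 5, "ax": 0, "ay": 0, "az": 0, "claw": 32},
    {"tx": 0, "ty": 1.3, "tz": 15, "ax": 0, "ay": 0, "az": 0, "claw": 32},
    {"tx": 0, "ty": 1.3, "tz": 25, "ax": 0, "ay": 0, "az": 0, "claw": 32},
    {"tx": 0, "ty": 1.3, "tz": 33, "ax": 0, "ay": 0, "az": 0, "claw": 32},
    {"tx": 0, "ty": 1.3, "tz": 38, "ax": 0, "ay": 0, "az": 0, "claw": 32},
    {"tx": 0, "ty": 1.3, "tz": 39, "ax": 0, "ay": 0, "az": 0, "claw": 32},
    {"tx": 0, "ty": 1.3, "tz": 39, "ax": 0, "ay": 0, "az": 0, "claw": 32},
    {"tx": 0, "ty": 1.3, "tz": 39, "ax": 0, "ay": 0, "az": 0, "claw": 32}
  ]
}}

```text
time_s: 4.4
tcp_pos: [0.5299, -0.2356, 0.1707]
ee_rot: [[-1.0, 0.027, 0.0], [0.027, 1.0, -0.0], [-0.0, -0.0, -1.0]]
wrist_force: [-0.0, -1.0, 0.1]
gripper_width: 0.367
gripper_force: 0.0
```

Request:
{"fn": "servo_tool", "kwargs": {
  "deltas": [
    {"tx": 0, "ty": 0, "tz": 1, "ax": 0, "ay": 0, "az": 0, "claw": 32},
    {"tx": 0, "ty": 0, "tz": 2, "ax": 0, "ay": 0, "az": 0, "claw": 32},
    {"tx": 0, "ty": 0, "tz": 3, "ax": 0, "ay": 0, "az": 0, "claw": 32},
    {"tx": 0, "ty": 0, "tz": 3, "ax": 0, "ay": 0, "az": 0, "claw": 32}
  ]
}}

```text
time_s: 4.73
tcp_pos: [0.5296, -0.2354, 0.1675]
ee_rot: [[-1.0, 0.027, -0.0], [0.027, 1.0, 0.0], [0.0, 0.0, -1.0]]
wrist_force: [-1.3, -0.9, -0.7]
gripper_width: 0.364
gripper_force: 0.0
```

Request:
{"fn": "servo_tool", "kwargs": {
  "deltas": [
    {"tx": 0, "ty": 0, "tz": 1, "ax": 0, "ay": 0, "az": 0, "claw": 32},
    {"tx": 0, "ty": 0, "tz": 2, "ax": 0, "ay": 0, "az": 0, "claw": 32},
    {"tx": 0, "ty": 0, "tz": 3, "ax": 0, "ay": 0, "az": 0, "claw": 32},
    {"tx": 0, "ty": 0, "tz": 3, "ax": 0, "ay": 0, "az": 0, "claw": 32}
  ]
}}

```text
time_s: 5.07
tcp_pos: [0.5295, -0.2354, 0.1643]
ee_rot: [[-1.0, 0.027, -0.0], [0.027, 1.0, 0.0], [0.0, 0.0, -1.0]]
wrist_force: [0.1, 0.2, -0.2]
gripper_width: 0.372
gripper_force: 0.0
```

Request:
{"fn": "servo_tool", "kwargs": {
  "deltas": [
    {"tx": 0, "ty": 0, "tz": 1, "ax": 0, "ay": 0, "az": 0, "claw": 32},
    {"tx": 0, "ty": 0, "tz": 2, "ax": 0, "ay": 0, "az": 0, "claw": 32},
    {"tx": 0, "ty": 0, "tz": 2, "ax": 0, "ay": 0, "az": 0, "claw": 32}
  ]
}}

```text
time_s: 5.32
tcp_pos: [0.5295, -0.2354, 0.1623]
ee_rot: [[-1.0, 0.027, -0.0], [0.027, 1.0, 0.0], [0.0, 0.0, -1.0]]
wrist_force: [0.2, 1.0, 0.4]
gripper_width: 0.368
gripper_force: 0.0
```

Request:
{"fn": "servo_tool", "kwargs": {
  "deltas": [
    {"tx": 0, "ty": 0, "tz": 1, "ax": 0, "ay": 0, "az": 0, "claw": 32},
    {"tx": 0, "ty": 0, "tz": 2, "ax": 0, "ay": 0, "az": 0, "claw": 32},
    {"tx": 0, "ty": 0, "tz": 2, "ax": 0, "ay": 0, "az": 0, "claw": 32}
  ]
}}

```text
time_s: 5.57
tcp_pos: [0.5295, -0.2354, 0.1603]
ee_rot: [[-1.0, 0.027, -0.0], [0.027, 1.0, 0.0], [0.0, 0.0, -1.0]]
wrist_force: [0.9, -0.4, 0.1]
gripper_width: 0.368
gripper_force: 0.0
```

Request:
{"fn": "servo_tool", "kwargs": {
  "deltas": [
    {"tx": 0, "ty": 0, "tz": 1, "ax": 0, "ay": 0, "az": 0, "claw": 32},
    {"tx": 0, "ty": 0, "tz": 2, "ax": 0, "ay": 0, "az": 0, "claw": 32},
    {"tx": 0, "ty": 0, "tz": 2, "ax": 0, "ay": 0, "az": 0, "claw": 32}
  ]
}}

```text
time_s: 5.82
tcp_pos: [0.5295, -0.2354, 0.1583]
ee_rot: [[-1.0, 0.027, -0.001], [0.027, 1.0, 0.0], [0.001, 0.0, -1.0]]
wrist_force: [-0.2, 0.2, -0.2]
gripper_width: 0.37
gripper_force: 0.0
```

Request:
{"fn": "servo_tool", "kwargs": {
  "deltas": [
    {"tx": 0, "ty": 0, "tz": 1, "ax": 0, "ay": 0, "az": 0, "claw": 32},
    {"tx": 0, "ty": 0, "tz": 2, "ax": 0, "ay": 0, "az": 0, "claw": 32},
    {"tx": 0, "ty": 0, "tz": 2, "ax": 0, "ay": 0, "az": 0, "claw": 32}
  ]
}}

```text
time_s: 6.07
tcp_pos: [0.5295, -0.2354, 0.1563]
ee_rot: [[-1.0, 0.027, -0.0], [0.027, 1.0, 0.0], [0.0, 0.0, -1.0]]
wrist_force: [-0.3, 0.5, -0.4]
gripper_width: 0.37
gripper_force: 0.0
```

Request:
{"fn": "servo_tool", "kwargs": {
  "deltas": [
    {"tx": 0, "ty": 0, "tz": 1, "ax": 0, "ay": 0, "az": 0, "claw": 32},
    {"tx": 0, "ty": 0, "tz": 1.5, "ax": 0, "ay": 0, "az": 0, "claw": 32},
    {"tx": 0, "ty": 0, "tz": 1.5, "ax": 0, "ay": 0, "az": 0, "claw": 32}
  ]
}}

```text
time_s: 6.32
tcp_pos: [0.5297, -0.2355, 0.1557]
ee_rot: [[-1.0, 0.027, 0.0], [0.027, 1.0, -0.0], [-0.0, -0.0, -1.0]]
wrist_force: [-1.7, 1.4, 3.5]
gripper_width: 0.371
gripper_force: 2.0
```

Request:
{"fn": "servo_tool", "kwargs": {
  "deltas": [
    {"tx": 0, "ty": 0, "tz": 1, "ax": 0, "ay": 0, "az": 0, "claw": 32},
    {"tx": 0, "ty": 0, "tz": 1.5, "ax": 0, "ay": 0, "az": 0, "claw": 32},
    {"tx": 0, "ty": 0, "tz": 1.5, "ax": 0, "ay": 0, "az": 0, "claw": 32}
  ]
}}

```text
time_s: 6.57
tcp_pos: [0.5297, -0.2355, 0.1542]
ee_rot: [[-1.0, 0.027, 0.001], [0.027, 1.0, -0.0], [-0.001, -0.0, -1.0]]
wrist_force: [-1.4, 1.1, 4.6]
gripper_width: 0.365
gripper_force: 2.7
```

Contact at tip z ≈ 0.1556. I'll push about 7.5 mm more, slowly.

Request:
{"fn": "servo_tool", "kwargs": {
  "deltas": [
    {"tx": 0, "ty": 0, "tz": 1, "ax": 0, "ay": 0, "az": 0, "claw": 32},
    {"tx": 0, "ty": 0, "tz": 2, "ax": 0, "ay": 0, "az": 0, "claw": 32},
    {"tx": 0, "ty": 0, "tz": 3, "ax": 0, "ay": 0, "az": 0, "claw": 32},
    {"tx": 0, "ty": 0, "tz": 4, "ax": 0, "ay": 0, "az": 0, "claw": 32},
    {"tx": 0, "ty": 0, "tz": 5, "ax": 0, "ay": 0, "az": 0, "claw": 32},
    {"tx": 0, "ty": 0, "tz": 5, "ax": 0, "ay": 0, "az": 0, "claw": 32},
    {"tx": 0, "ty": 0, "tz": 5, "ax": 0, "ay": 0, "az": 0, "claw": 32}
  ]
}}

```text
time_s: 7.15
tcp_pos: [0.5298, -0.2355, 0.1502]
ee_rot: [[-1.0, 0.027, 0.001], [0.027, 1.0, -0.001], [-0.001, -0.001, -1.0]]
wrist_force: [-2.8, 2.0, 9.7]
gripper_width: 0.37
gripper_force: 4.7
```

Request:
{"fn": "servo_tool", "kwargs": {
  "deltas": [
    {"tx": 0, "ty": 0, "tz": 1, "ax": 0, "ay": 0, "az": 0, "claw": 32},
    {"tx": 0, "ty": 0, "tz": 2, "ax": 0, "ay": 0, "az": 0, "claw": 32},
    {"tx": 0, "ty": 0, "tz": 2.5, "ax": 0, "ay": 0, "az": 0, "claw": 32},
    {"tx": 0, "ty": 0, "tz": 2.5, "ax": 0, "ay": 0, "az": 0, "claw": 32},
    {"tx": 0, "ty": 0, "tz": 2.5, "ax": 0, "ay": 0, "az": 0, "claw": 32}
  ]
}}

```text
time_s: 7.57
tcp_pos: [0.5298, -0.2355, 0.1482]
ee_rot: [[-1.0, 0.026, 0.001], [0.026, 1.0, -0.001], [-0.001, -0.001, -1.0]]
wrist_force: [-3.4, 2.0, 11.2]
gripper_width: 0.371
gripper_force: 5.7
```

Request:
{"fn": "servo_tool", "kwargs": {
  "deltas": [
    {"tx": 0, "ty": 0, "tz": 1, "ax": 0, "ay": 0, "az": 0, "claw": 32},
    {"tx": 0, "ty": 0, "tz": 2.2, "ax": 0, "ay": 0, "az": 0, "claw": 32},
    {"tx": 0, "ty": 0, "tz": 2.2, "ax": 0, "ay": 0, "az": 0, "claw": 32},
    {"tx": 0, "ty": 0, "tz": 2.2, "ax": 0, "ay": 0, "az": 0, "claw": 32}
  ]
}}

```text
time_s: 7.9
tcp_pos: [0.5298, -0.2355, 0.1464]
ee_rot: [[-1.0, 0.026, 0.001], [0.026, 1.0, -0.001], [-0.001, -0.001, -1.0]]
wrist_force: [-3.8, 4.0, 12.7]
gripper_width: 0.362
gripper_force: 6.6
```

Request:
{"fn": "servo_tool", "kwargs": {
  "deltas": [
    {"tx": 0, "ty": 0, "tz": 0.3, "ax": 0, "ay": 0, "az": 0, "claw": 30},
    {"tx": 0, "ty": 0, "tz": 0.3, "ax": 0, "ay": 0, "az": 0, "claw": 28},
    {"tx": 0, "ty": 0, "tz": 0.3, "ax": 0, "ay": 0, "az": 0, "claw": 26},
    {"tx": 0, "ty": 0, "tz": 0.3, "ax": 0, "ay": 0, "az": 0, "claw": 24},
    {"tx": 0, "ty": 0, "tz": 0.3, "ax": 0, "ay": 0, "az": 0, "claw": 22},
    {"tx": 0, "ty": 0, "tz": 0.3, "ax": 0, "ay": 0, "az": 0, "claw": 20.5},
    {"tx": 0, "ty": 0, "tz": 0.3, "ax": 0, "ay": 0, "az": 0, "claw": 19.5},
    {"tx": 0, "ty": 0, "tz": 0.3, "ax": 0, "ay": 0, "az": 0, "claw": 18.7},
    {"tx": 0, "ty": 0, "tz": 0.3, "ax": 0, "ay": 0, "az": 0, "claw": 18}
  ]
}}

```text
time_s: 8.65
tcp_pos: [0.5316, -0.2363, 0.1469]
ee_rot: [[-1.0, 0.026, 0.006], [0.026, 1.0, -0.003], [-0.006, -0.003, -1.0]]
wrist_force: [-1.8, 1.3, 11.8]
gripper_width: 0.216
gripper_force: 6.5
```

```bash
python3 - <<'E'
from h import *
s=sense(); print({k:np.round(s[k],3).tolist() for k in s})
E
```

```text
{'time_s': 8.65, 'joints': [-7.964, 21.387, -12.243, 0.137, -56.026, -83.594], 'joint_velocities': [0.049, 0.029, 0.083, -0.136, 0.042, 0.076], 'effort': [-0.358, -29.405, 13.275, 2.518, 0.485, 0.006], 'tcp_pos': [0.532, -0.236, 0.147], 'ee_rot': [[-1.0, 0.026, 0.006], [0.026, 1.0, -0.003], [-0.006, -0.003, -1.0]], 'wrist_force': [-1.847, 1.274, 11.786], 'moment': [0.26, 0.53, -0.005], 'gripper_force': 6.511, 'gripper_width': 0.216}
```

Request:
{"fn": "servo_tool", "kwargs": {
  "deltas": [
    {"tx": 0.5, "ty": 0, "tz": 0.4, "ax": 0, "ay": 0, "az": 0, "claw": 18},
    {"tx": 1, "ty": 0.3, "tz": 0.7, "ax": 0, "ay": 0, "az": 0, "claw": 18},
    {"tx": 1, "ty": 0.3, "tz": 0.7, "ax": 0, "ay": 0, "az": 0, "claw": 18}
  ]
}}

```text
time_s: 8.9
tcp_pos: [0.5316, -0.2363, 0.1468]
ee_rot: [[-1.0, 0.026, 0.008], [0.026, 1.0, -0.004], [-0.008, -0.003, -1.0]]
wrist_force: [-2.1, 0.4, 12.3]
gripper_width: 0.209
gripper_force: 9.2
```

```bash
python3 - <<'E'
from h import *
s=sense(); print({k:np.round(s[k],4).tolist() for k in ('tcp_pos','ee_rot','wrist_force','moment','gripper_force','gripper_width')})
E
```

```text
{'tcp_pos': [0.5316, -0.2363, 0.1468], 'ee_rot': [[-0.9996, 0.0255, 0.0082], [0.0255, 0.9997, -0.0037], [-0.0083, -0.0035, -1.0]], 'wrist_force': [-2.098, 0.3772, 12.306], 'moment': [0.1824, 0.1639, -0.0516], 'gripper_force': 9.2478, 'gripper_width': 0.2087}
```

Travel is about 8.7 mm, which is marginal. I'll ease the grip, push a bit more, and re-close.

Request:
{"fn": "servo_tool", "kwargs": {
  "deltas": [
    {"tx": 0, "ty": 0, "tz": 0, "ax": 0, "ay": 0, "az": 0, "claw": 20.5},
    {"tx": 0, "ty": 0, "tz": 0, "ax": 0, "ay": 0, "az": 0, "claw": 21},
    {"tx": 0, "ty": 0, "tz": 0, "ax": 0, "ay": 0, "az": 0, "claw": 21}
  ]
}}

```text
time_s: 9.15
tcp_pos: [0.5317, -0.2368, 0.1468]
ee_rot: [[-1.0, 0.025, 0.008], [0.025, 1.0, -0.004], [-0.008, -0.004, -1.0]]
wrist_force: [-1.5, -1.3, 13.3]
gripper_width: 0.235
gripper_force: 6.4
```

```bash
python3 - <<'E'
from h import *
s=sense(); print({k:np.round(s[k],4).tolist() for k in ('tcp_pos','ee_rot','wrist_force','moment','gripper_force','gripper_width')})
E
```

```text
{'tcp_pos': [0.5317, -0.2368, 0.1468], 'ee_rot': [[-0.9996, 0.0254, 0.0082], [0.0254, 0.9997, -0.0044], [-0.0083, -0.0042, -1.0]], 'wrist_force': [-1.4553, -1.3063, 13.2843], 'moment': [-0.4906, 0.1521, -0.0166], 'gripper_force': 6.4368, 'gripper_width': 0.2349}
```

Request:
{"fn": "servo_tool", "kwargs": {
  "deltas": [
    {"tx": 0, "ty": 0, "tz": 0.5, "ax": 0, "ay": 0, "az": 0, "claw": 21},
    {"tx": 0, "ty": 0, "tz": 0.6, "ax": 0, "ay": 0, "az": 0, "claw": 21},
    {"tx": 0, "ty": 0, "tz": 0.6, "ax": 0, "ay": 0, "az": 0, "claw": 21}
  ]
}}

```text
time_s: 9.4
tcp_pos: [0.5317, -0.2369, 0.1463]
ee_rot: [[-1.0, 0.025, 0.008], [0.025, 1.0, -0.005], [-0.008, -0.004, -1.0]]
wrist_force: [-1.3, -0.8, 13.2]
gripper_width: 0.242
gripper_force: 6.7
```

Request:
{"fn": "servo_tool", "kwargs": {
  "deltas": [
    {"tx": 0, "ty": 0.2, "tz": 0, "ax": 0, "ay": 0, "az": 0, "claw": 19.5},
    {"tx": 0, "ty": 0.3, "tz": 0, "ax": 0, "ay": 0, "az": 0, "claw": 18.5},
    {"tx": 0, "ty": 0.3, "tz": 0, "ax": 0, "ay": 0, "az": 0, "claw": 17.5},
    {"tx": 0, "ty": 0.3, "tz": 0, "ax": 0, "ay": 0, "az": 0, "claw": 15},
    {"tx": 0, "ty": 0.3, "tz": 0, "ax": 0, "ay": 0, "az": 0, "claw": 12},
    {"tx": 0, "ty": 0.3, "tz": 0, "ax": 0, "ay": 0, "az": 0, "claw": 12}
  ]
}}

```text
time_s: 9.9
tcp_pos: [0.5317, -0.236, 0.1462]
ee_rot: [[-1.0, 0.026, 0.008], [0.026, 1.0, -0.004], [-0.008, -0.003, -1.0]]
wrist_force: [-1.2, 0.2, 13.3]
gripper_width: 0.202
gripper_force: 31.6
```

```bash
python3 - <<'E'
from h import *
s=sense(); print({k:np.round(s[k],4).tolist() for k in ('tcp_pos','ee_rot','wrist_force','moment','gripper_force','gripper_width')})
E
```

```text
{'tcp_pos': [0.5317, -0.236, 0.1462], 'ee_rot': [[-0.9996, 0.0257, 0.0083], [0.0256, 0.9997, -0.0036], [-0.0083, -0.0034, -1.0]], 'wrist_force': [-1.1844, 0.2432, 13.2945], 'moment': [0.1936, 0.2115, -0.0069], 'gripper_force': 31.6039, 'gripper_width': 0.2025}
```

Firm grip with the sleeve at about 9.3 mm. I'll lift gently.

Request:
{"fn": "servo_tool", "kwargs": {
  "deltas": [
    {"tx": 0, "ty": 0, "tz": -1, "ax": 0, "ay": 0, "az": 0, "claw": 12},
    {"tx": 0, "ty": 0, "tz": -2.5, "ax": 0, "ay": 0, "az": 0, "claw": 12},
    {"tx": 0, "ty": 0, "tz": -4, "ax": 0, "ay": 0, "az": 0, "claw": 12},
    {"tx": 0, "ty": 0, "tz": -5, "ax": 0, "ay": 0, "az": 0, "claw": 12},
    {"tx": 0, "ty": 0, "tz": -6, "ax": 0, "ay": 0, "az": 0, "claw": 12}
  ]
}}

```text
time_s: 10.32
tcp_pos: [0.5316, -0.2358, 0.1503]
ee_rot: [[-1.0, 0.026, 0.008], [0.026, 1.0, -0.003], [-0.008, -0.002, -1.0]]
wrist_force: [3.0, -1.5, 2.7]
gripper_width: 0.206
gripper_force: 32.7
```

Request:
{"fn": "servo_tool", "kwargs": {
  "deltas": [
    {"tx": -0.5, "ty": 0, "tz": -0.5, "ax": 0, "ay": 0, "az": 0, "claw": 12},
    {"tx": -1, "ty": -0.2, "tz": -1, "ax": 0, "ay": 0, "az": 0, "claw": 12},
    {"tx": -1, "ty": -0.3, "tz": -2, "ax": 0, "ay": 0, "az": 0, "claw": 12},
    {"tx": -1, "ty": -0.3, "tz": -2, "ax": 0, "ay": 0, "az": 0, "claw": 12}
  ]
}}

```text
time_s: 10.65
tcp_pos: [0.5315, -0.2358, 0.1506]
ee_rot: [[-1.0, 0.027, 0.004], [0.027, 1.0, -0.001], [-0.004, -0.001, -1.0]]
wrist_force: [4.9, -2.4, 2.2]
gripper_width: 0.204
gripper_force: 32.9
```

```bash
python3 - <<'E'
from h import *
s=sense(); print({k:np.round(s[k],4).tolist() for k in ('tcp_pos','ee_rot','wrist_force','moment','gripper_force','gripper_width')})
E
```

```text
{'tcp_pos': [0.5315, -0.2358, 0.1506], 'ee_rot': [[-0.9996, 0.027, 0.0042], [0.027, 0.9996, -0.0013], [-0.0042, -0.0012, -1.0]], 'wrist_force': [4.8583, -2.4394, 2.1967], 'moment': [-0.8723, -1.5608, -0.0254], 'gripper_force': 32.8814, 'gripper_width': 0.2041}
```

The lift is meeting resistance at +4 mm, so I'll look before doing anything else.

```bash
python3 - <<'E'
from h import *
np.set_printoptions(precision=4,suppress=True)
s=sense(); im=capture('wrist'); sd=capture('side'); k=4
crop=cv2.resize(im[160:300,220:330],None,fx=k,fy=k,interpolation=cv2.INTER_CUBIC)
cx,cy=0.5315,-0.2358
t=np.linspace(0,2*np.pi,40)
for z,col in((.199,(0,0,255)),(.2034,(0,255,0))):
    q=(fe_w2px(np.c_[cx+.003*np.cos(t),cy+.003*np.sin(t),0*t+z],s)-[220,160]+.5)*k; cv2.polylines(crop,[np.int32(q)],True,col,1)
print(q.mean(0))
k=6;u0,v0=290,140
c2=cv2.resize(sd[v0:v0+93,u0:u0+55],None,fx=k,fy=k,interpolation=cv2.INTER_CUBIC)[:560]
cv2.imwrite('pics/crop5.png',np.hstack([crop[:558],c2[:558]]))
E
```

```text
[222.0656 649.3025]
```

View pics/crop5.png

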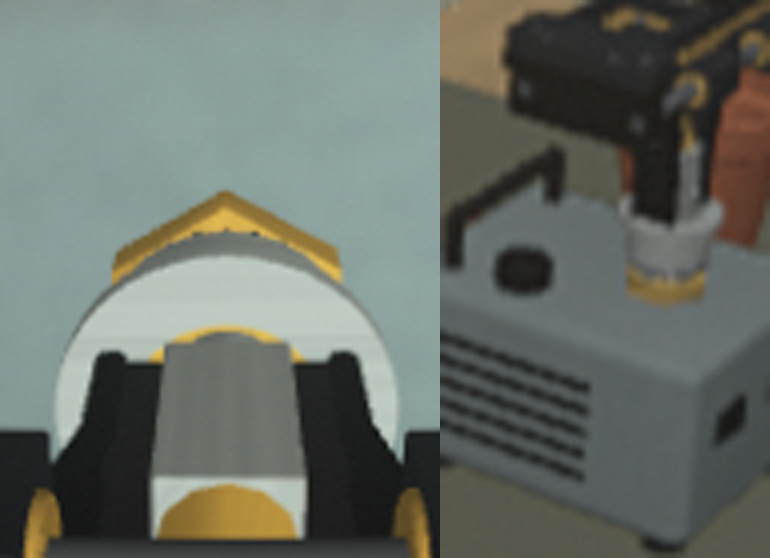

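The left crop shows the square gripped centrally, its front top edge at crop row 477 (px row 279), with the ring beneath. I'll compare that row with predictions for a lifted and an unlifted nozzle.

```bash
python3 - <<'E'
from h import *
np.set_printoptions(precision=2,suppress=True)
s=sense(); o=np.array([220,160])
for x in (.5305,.5315):
  for z in (.179,.181,.1834): print(x,z,((fe_w2px([[x-.009,-.245,z],[x-.009,-.227,z]],s)-o+.5)*4).ravel())
t=np.linspace(-np.pi,0,9)
for zr in (.146,.1506,.1555): print(zr,((fe_w2px(np.array([[.5305-.024,-.2358,zr],[.5305-.014,-.2358,zr]]),s)-o+.5)*4).ravel())
E
```

```text
0.5305 0.179 [142.51 457.05 295.64 453.72]
0.5305 0.181 [141.46 465.26 296.42 461.91]
0.5305 0.1834 [140.17 475.36 297.37 471.99]
0.5315 0.179 [142.97 464.44 295.68 461.13]
0.5315 0.181 [141.94 472.7  296.45 469.38]
0.5315 0.1834 [140.66 482.87 297.4  479.53]
0.146 [219.2  242.58 221.3  310.33]
0.1506 [218.92 253.97 221.08 323.12]
0.1555 [218.6  266.74 220.83 337.45]
```

The nozzle has risen about 4 mm with the ring still under the fingertips, so it is past the lock. The drag comes with about 5 N of side load. I'll relieve that before lifting further.

Request:
{"fn": "servo_tool", "kwargs": {
  "deltas": [
    {"tx": -0.7, "ty": -0.4, "tz": 0, "ax": 0, "ay": 0, "az": 0, "claw": 12},
    {"tx": -1.5, "ty": -0.8, "tz": 0, "ax": 0, "ay": 0, "az": 0, "claw": 12},
    {"tx": -1.5, "ty": -0.8, "tz": 0, "ax": 0, "ay": 0, "az": 0, "claw": 12}
  ]
}}

```text
time_s: 11.0
tcp_pos: [0.5316, -0.2358, 0.1505]
ee_rot: [[-1.0, 0.027, 0.001], [0.027, 1.0, 0.0], [-0.001, 0.0, -1.0]]
wrist_force: [2.8, -0.3, 4.6]
gripper_width: 0.203
gripper_force: 32.8
```

```bash
python3 - <<'E'
from h import *
s=sense(); print({k:np.round(s[k],4).tolist() for k in ('tcp_pos','ee_rot','wrist_force','moment','gripper_force','gripper_width')})
E
```

```text
{'tcp_pos': [0.5316, -0.2358, 0.1505], 'ee_rot': [[-0.9996, 0.027, 0.0007], [0.027, 0.9996, 0.0002], [-0.0007, 0.0002, -1.0]], 'wrist_force': [2.8396, -0.3328, 4.6381], 'moment': [-0.0884, -0.9076, -0.0133], 'gripper_force': 32.8154, 'gripper_width': 0.2033}
```

Request:
{"fn": "servo_tool", "kwargs": {
  "deltas": [
    {"tx": -0.8, "ty": 0, "tz": -0.3, "ax": 0, "ay": 0, "az": 0, "claw": 12},
    {"tx": -1.5, "ty": 0, "tz": -0.6, "ax": 0, "ay": 0, "az": 0, "claw": 12},
    {"tx": -1.7, "ty": 0, "tz": -1.2, "ax": 0, "ay": 0, "az": 0, "claw": 12},
    {"tx": -1.7, "ty": 0, "tz": -1.2, "ax": 0, "ay": 0, "az": 0, "claw": 12}
  ]
}}

```text
time_s: 11.33
tcp_pos: [0.5317, -0.2358, 0.1506]
ee_rot: [[-1.0, 0.028, -0.003], [0.028, 1.0, 0.001], [0.003, 0.001, -1.0]]
wrist_force: [-0.4, -1.3, 2.1]
gripper_width: 0.201
gripper_force: 32.8
```

```bash
python3 - <<'E'
from h import *
s=sense(); print({k:np.round(s[k],4).tolist() for k in ('tcp_pos','ee_rot','wrist_force','moment','gripper_force','gripper_width')})
E
```

```text
{'tcp_pos': [0.5317, -0.2358, 0.1506], 'ee_rot': [[-0.9996, 0.0276, -0.0029], [0.0276, 0.9996, 0.0009], [0.0029, 0.0008, -1.0]], 'wrist_force': [-0.4496, -1.283, 2.1271], 'moment': [-0.1453, -0.0973, 0.0229], 'gripper_force': 32.8038, 'gripper_width': 0.201}
```

Side load is gone but the nozzle still holds. I won't tug. I'll go back down to learn whether the nozzle slipped in the fingers or just drags.

Request:
{"fn": "servo_tool", "kwargs": {
  "deltas": [
    {"tx": 0, "ty": 0, "tz": 1, "ax": 0, "ay": 0, "az": 0, "claw": 12},
    {"tx": 0, "ty": 0, "tz": 2, "ax": 0, "ay": 0, "az": 0, "claw": 12},
    {"tx": 0, "ty": 0, "tz": 2.5, "ax": 0, "ay": 0, "az": 0, "claw": 12},
    {"tx": 0, "ty": 0, "tz": 2.5, "ax": 0, "ay": 0, "az": 0, "claw": 12}
  ]
}}

```text
time_s: 11.67
tcp_pos: [0.5317, -0.2359, 0.1497]
ee_rot: [[-1.0, 0.027, -0.002], [0.027, 1.0, 0.0], [0.002, 0.0, -1.0]]
wrist_force: [-2.5, 1.0, 7.3]
gripper_width: 0.202
gripper_force: 34.5
```

Request:
{"fn": "servo_tool", "kwargs": {
  "deltas": [
    {"tx": 0, "ty": 0, "tz": 1, "ax": 0, "ay": 0, "az": 0, "claw": 12},
    {"tx": 0, "ty": 0, "tz": 2, "ax": 0, "ay": 0, "az": 0, "claw": 12},
    {"tx": 0, "ty": 0, "tz": 2, "ax": 0, "ay": 0, "az": 0, "claw": 12}
  ]
}}

```text
time_s: 11.92
tcp_pos: [0.5317, -0.2358, 0.148]
ee_rot: [[-1.0, 0.027, -0.002], [0.027, 1.0, 0.0], [0.002, 0.0, -1.0]]
wrist_force: [-1.8, 1.3, 10.4]
gripper_width: 0.2
gripper_force: 35.5
```

Request:
{"fn": "servo_tool", "kwargs": {
  "deltas": [
    {"tx": 0, "ty": 0, "tz": 1, "ax": 0, "ay": 0, "az": 0, "claw": 12},
    {"tx": 0, "ty": 0, "tz": 1, "ax": 0, "ay": 0, "az": 0, "claw": 12},
    {"tx": 0, "ty": 0, "tz": 1, "ax": 0, "ay": 0, "az": 0, "claw": 12}
  ]
}}

```text
time_s: 12.17
tcp_pos: [0.5317, -0.2358, 0.1472]
ee_rot: [[-1.0, 0.027, -0.002], [0.027, 1.0, 0.0], [0.002, 0.0, -1.0]]
wrist_force: [-2.3, 2.3, 10.6]
gripper_width: 0.203
gripper_force: 35.8
```

Request:
{"fn": "servo_tool", "kwargs": {
  "deltas": [
    {"tx": 0, "ty": 0, "tz": 0.8, "ax": 0, "ay": 0, "az": 0, "claw": 12},
    {"tx": 0, "ty": 0, "tz": 0.8, "ax": 0, "ay": 0, "az": 0, "claw": 12},
    {"tx": 0, "ty": 0, "tz": 0.8, "ax": 0, "ay": 0, "az": 0, "claw": 12}
  ]
}}

```text
time_s: 12.42
tcp_pos: [0.5317, -0.2359, 0.1466]
ee_rot: [[-1.0, 0.027, -0.002], [0.027, 1.0, 0.0], [0.002, -0.0, -1.0]]
wrist_force: [-3.7, 2.1, 11.9]
gripper_width: 0.203
gripper_force: 36.1
```

The nozzle didn't slip: it followed all the way down with only spring force. So beyond the lock there is only drag. I'll lift again, now without side load, and watch the pull.

Request:
{"fn": "servo_tool", "kwargs": {
  "deltas": [
    {"tx": 0, "ty": 0, "tz": -2, "ax": 0, "ay": 0, "az": 0, "claw": 12},
    {"tx": 0, "ty": 0, "tz": -4, "ax": 0, "ay": 0, "az": 0, "claw": 12},
    {"tx": 0, "ty": 0, "tz": -6, "ax": 0, "ay": 0, "az": 0, "claw": 12},
    {"tx": 0, "ty": 0, "tz": -7.5, "ax": 0, "ay": 0, "az": 0, "claw": 12},
    {"tx": 0, "ty": 0, "tz": -7.5, "ax": 0, "ay": 0, "az": 0, "claw": 12}
  ]
}}

```text
time_s: 12.83
tcp_pos: [0.5317, -0.2358, 0.1511]
ee_rot: [[-1.0, 0.028, -0.003], [0.028, 1.0, 0.001], [0.003, 0.001, -1.0]]
wrist_force: [0.2, -1.8, -3.0]
gripper_width: 0.205
gripper_force: 31.1
```

```bash
python3 - <<'E'
from h import *
s=sense(); print({k:np.round(s[k],4).tolist() for k in ('tcp_pos','ee_rot','wrist_force','moment','gripper_force','gripper_width')})
E
```

```text
{'tcp_pos': [0.5317, -0.2358, 0.1511], 'ee_rot': [[-0.9996, 0.0279, -0.0031], [0.0279, 0.9996, 0.0012], [0.0031, 0.0011, -1.0]], 'wrist_force': [0.2388, -1.7975, -2.9822], 'moment': [-0.4289, -0.2217, 0.025], 'gripper_force': 31.144, 'gripper_width': 0.2054}
```

Request:
{"fn": "servo_tool", "kwargs": {
  "deltas": [
    {"tx": 0, "ty": 0, "tz": -0.5, "ax": 0, "ay": 0, "az": 0, "claw": 12},
    {"tx": 0, "ty": 0, "tz": -1, "ax": 0, "ay": 0, "az": 0, "claw": 12},
    {"tx": 0, "ty": 0, "tz": -1, "ax": 0, "ay": 0, "az": 0, "claw": 12}
  ]
}}

```text
time_s: 13.08
tcp_pos: [0.5317, -0.2357, 0.1515]
ee_rot: [[-1.0, 0.028, -0.004], [0.028, 1.0, 0.001], [0.004, 0.001, -1.0]]
wrist_force: [2.0, -2.5, -10.5]
gripper_width: 0.201
gripper_force: 30.3
```

```bash
python3 - <<'E'
from h import *
s=sense(); print({k:np.round(s[k],4).tolist() for k in ('tcp_pos','ee_rot','wrist_force','moment','gripper_force','gripper_width')})
E
```

```text
{'tcp_pos': [0.5317, -0.2357, 0.1515], 'ee_rot': [[-0.9996, 0.028, -0.0035], [0.028, 0.9996, 0.0014], [0.0036, 0.0013, -1.0]], 'wrist_force': [1.9918, -2.4867, -10.464], 'moment': [-0.9627, -0.5702, 0.0124], 'gripper_force': 30.3159, 'gripper_width': 0.2007}
```

It's holding at about 10 N, so no more pulling. I'll go back down, release, push the sleeve fully to its stop, regrip and retry.

Request:
{"fn": "servo_tool", "kwargs": {
  "deltas": [
    {"tx": 0, "ty": 0, "tz": 3, "ax": 0, "ay": 0, "az": 0, "claw": 12},
    {"tx": 0, "ty": 0, "tz": 5, "ax": 0, "ay": 0, "az": 0, "claw": 12},
    {"tx": 0, "ty": 0, "tz": 7, "ax": 0, "ay": 0, "az": 0, "claw": 12},
    {"tx": 0, "ty": 0, "tz": 8, "ax": 0, "ay": 0, "az": 0, "claw": 12},
    {"tx": 0, "ty": 0, "tz": 8.3, "ax": 0, "ay": 0, "az": 0, "claw": 12},
    {"tx": 0, "ty": 0, "tz": 8.3, "ax": 0, "ay": 0, "az": 0, "claw": 12}
  ]
}}

```text
time_s: 13.58
tcp_pos: [0.5321, -0.2359, 0.1485]
ee_rot: [[-1.0, 0.026, -0.001], [0.026, 1.0, -0.001], [0.001, -0.001, -1.0]]
wrist_force: [-6.2, 3.1, 9.4]
gripper_width: 0.203
gripper_force: 35.2
```

Request:
{"fn": "servo_tool", "kwargs": {
  "deltas": [
    {"tx": 0, "ty": 0, "tz": 0, "ax": 0, "ay": 0, "az": 0, "claw": 20},
    {"tx": 0, "ty": 0, "tz": 0, "ax": 0, "ay": 0, "az": 0, "claw": 22},
    {"tx": 0, "ty": 0, "tz": 0.4, "ax": 0, "ay": 0, "az": 0, "claw": 22},
    {"tx": 0, "ty": 0, "tz": 0.4, "ax": 0, "ay": 0, "az": 0, "claw": 22}
  ]
}}

```text
time_s: 13.92
tcp_pos: [0.5331, -0.2367, 0.149]
ee_rot: [[-1.0, 0.026, 0.002], [0.026, 1.0, -0.002], [-0.002, -0.002, -1.0]]
wrist_force: [-4.0, -0.2, 10.1]
gripper_width: 0.248
gripper_force: 5.3
```

```bash
python3 - <<'E'
from h import *
s=sense(); print({k:np.round(s[k],4).tolist() for k in ('tcp_pos','ee_rot','wrist_force','moment','gripper_force','gripper_width')})
E
```

```text
{'tcp_pos': [0.5331, -0.2367, 0.149], 'ee_rot': [[-0.9997, 0.0255, 0.0019], [0.0255, 0.9997, -0.0025], [-0.0019, -0.0024, -1.0]], 'wrist_force': [-3.9703, -0.2048, 10.0848], 'moment': [0.0675, 1.3145, 0.0103], 'gripper_force': 5.2762, 'gripper_width': 0.2483}
```

I'll reset cleanly: open a little, rise off the ring, recentre, and push again straight.

Request:
{"fn": "servo_tool", "kwargs": {
  "deltas": [
    {"tx": 0, "ty": 0, "tz": -1, "ax": 0, "ay": 0, "az": 0, "claw": 24},
    {"tx": 0, "ty": 0, "tz": -4, "ax": 0, "ay": 0, "az": 0, "claw": 26},
    {"tx": 0, "ty": 0, "tz": -8, "ax": 0, "ay": 0, "az": 0, "claw": 26},
    {"tx": 0, "ty": 0, "tz": -12, "ax": 0, "ay": 0, "az": 0, "claw": 26},
    {"tx": 0, "ty": 0, "tz": -14, "ax": 0, "ay": 0, "az": 0, "claw": 26},
    {"tx": 0, "ty": 0, "tz": -14, "ax": 0, "ay": 0, "az": 0, "claw": 26},
    {"tx": 0, "ty": 0, "tz": -14, "ax": 0, "ay": 0, "az": 0, "claw": 26}
  ]
}}

```text
time_s: 14.5
tcp_pos: [0.5328, -0.2359, 0.1589]
ee_rot: [[-1.0, 0.027, -0.0], [0.027, 1.0, 0.0], [0.0, 0.0, -1.0]]
wrist_force: [-0.1, -0.8, -0.6]
gripper_width: 0.3
gripper_force: 0.0
```

```bash
python3 - <<'E'
from h import *
s=sense(); print({k:np.round(s[k],4).tolist() for k in ('tcp_pos','ee_rot','wrist_force','moment','gripper_force','gripper_width')})
im=capture('wrist'); sd=capture('side'); k=4
crop=cv2.resize(im[170:310,220:330],None,fx=k,fy=k,interpolation=cv2.INTER_CUBIC)
cx,cy=0.5305,-0.2355
def dr(pts,col):
    q=(fe_w2px(pts,s)-[220,170]+.5)*k; cv2.polylines(crop,[np.int32(q)],True,col,1)
t=np.linspace(0,2*np.pi,60)
a=.009
dr(np.c_[cx+.024*np.cos(t),cy+.024*np.sin(t),0*t+.1557],(0,0,255))
dr(np.c_[cx+.014*np.cos(t),cy+.014*np.sin(t),0*t+.1557],(0,0,255))
for z,c in((.179,(255,0,0)),(.183,(0,255,0))): dr(np.array([[cx+a*i,cy+a*j,z] for i,j in((1,1),(1,-1),(-1,-1),(-1,1))]),c)
c2=cv2.resize(sd[145:190,300:355],None,fx=6,fy=6,interpolation=cv2.INTER_CUBIC)
out=np.zeros((560,440+330,3),np.uint8);out[:,:440]=crop[:560];out[:270,440:]=c2
cv2.imwrite('pics/crop6.png',out)
E
```

```text
{'tcp_pos': [0.5328, -0.2359, 0.1589], 'ee_rot': [[-0.9996, 0.027, -0.0], [0.027, 0.9996, 0.0002], [0.0, 0.0002, -1.0]], 'wrist_force': [-0.0631, -0.8271, -0.5696], 'moment': [-0.0054, 0.0283, -0.0261], 'gripper_force': 0.0, 'gripper_width': 0.3004}
```

View pics/crop6.png

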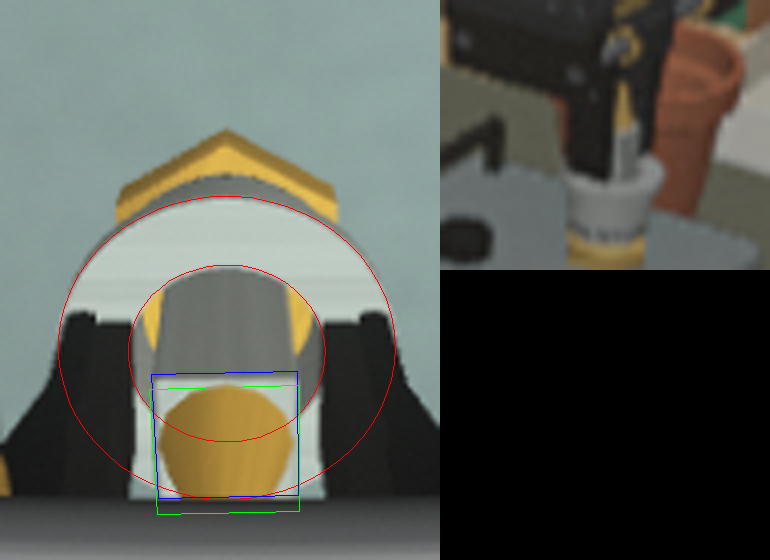

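The view shows the ring back at 0.1557 (red outlines fit) and the nozzle seated (square edge at row ~376), so this is a clean restart. I'll recentre and push to the stop, compensating the arm's sag in x and y so that everything stays axial.

Request:
{"fn": "servo_tool", "kwargs": {
  "deltas": [
    {"tx": 1.2, "ty": 0.2, "tz": 0, "ax": 0, "ay": 0, "az": 0, "claw": 24},
    {"tx": 2.3, "ty": 0.4, "tz": 0, "ax": 0, "ay": 0, "az": 0, "claw": 24},
    {"tx": 2.3, "ty": 0.4, "tz": 0, "ax": 0, "ay": 0, "az": 0, "claw": 24},
    {"tx": 2.3, "ty": 0.4, "tz": 2, "ax": 0, "ay": 0, "az": 0, "claw": 24},
    {"tx": 2.8, "ty": 0.6, "tz": 4, "ax": 0, "ay": 0, "az": 0, "claw": 24},
    {"tx": 3.1, "ty": 0.7, "tz": 6, "ax": 0, "ay": 0, "az": 0, "claw": 24},
    {"tx": 3.4, "ty": 0.8, "tz": 8, "ax": 0, "ay": 0, "az": 0, "claw": 24},
    {"tx": 3.7, "ty": 0.9, "tz": 10, "ax": 0, "ay": 0, "az": 0, "claw": 24},
    {"tx": 4, "ty": 1.1, "tz": 12, "ax": 0, "ay": 0, "az": 0, "claw": 24},
    {"tx": 4.1, "ty": 1.2, "tz": 13.5, "ax": 0, "ay": 0, "az": 0, "claw": 24},
    {"tx": 4.1, "ty": 1.2, "tz": 13.5, "ax": 0, "ay": 0, "az": 0, "claw": 24},
    {"tx": 4.1, "ty": 1.2, "tz": 13.5, "ax": 0, "ay": 0, "az": 0, "claw": 24}
  ]
}}

```text
time_s: 15.6
tcp_pos: [0.5305, -0.2355, 0.1485]
ee_rot: [[-1.0, 0.026, 0.005], [0.026, 1.0, -0.003], [-0.005, -0.002, -1.0]]
wrist_force: [-0.7, 0.6, 11.3]
gripper_width: 0.275
gripper_force: 5.5
```

```bash
cat > st.py <<'E'
from h import *
s=sense(); print({k:np.round(s[k],4).tolist() for k in ('tcp_pos','wrist_force','moment','gripper_force','gripper_width')}, np.round(np.array(s['ee_rot'])[:2,2],4))
E
python3 st.py
```

```text
{'tcp_pos': [0.5305, -0.2355, 0.1485], 'wrist_force': [-0.6773, 0.6449, 11.2825], 'moment': [0.2473, 0.3032, 0.0299], 'gripper_force': 5.5318, 'gripper_width': 0.2751} [ 0.0048 -0.0026]
```

Request:
{"fn": "servo_tool", "kwargs": {
  "deltas": [
    {"tx": 0.1, "ty": 0, "tz": 1, "ax": -0.003, "ay": 0.005, "az": 0, "claw": 24},
    {"tx": 0.3, "ty": 0.1, "tz": 2, "ax": -0.003, "ay": 0.005, "az": 0, "claw": 24},
    {"tx": 0.4, "ty": 0.2, "tz": 3.2, "ax": -0.003, "ay": 0.006, "az": 0, "claw": 24},
    {"tx": 0.4, "ty": 0.2, "tz": 3.2, "ax": -0.003, "ay": 0.006, "az": 0, "claw": 24},
    {"tx": 0.4, "ty": 0.2, "tz": 3.2, "ax": -0.003, "ay": 0.006, "az": 0, "claw": 24}
  ]
}}

```text
time_s: 16.02
tcp_pos: [0.5305, -0.2355, 0.146]
ee_rot: [[-1.0, 0.026, 0.0], [0.026, 1.0, -0.0], [-0.0, -0.0, -1.0]]
wrist_force: [-2.5, 1.4, 14.1]
gripper_width: 0.279
gripper_force: 6.7
```

```bash
python3 st.py
```

```text
{'tcp_pos': [0.5305, -0.2355, 0.146], 'wrist_force': [-2.5185, 1.4095, 14.0608], 'moment': [0.2428, 0.4285, -0.0032], 'gripper_force': 6.7297, 'gripper_width': 0.279} [ 0.     -0.0001]
```

Request:
{"fn": "servo_tool", "kwargs": {
  "deltas": [
    {"tx": 0.2, "ty": 0.1, "tz": 0.4, "ax": 0, "ay": 0, "az": 0, "claw": 24},
    {"tx": 0.3, "ty": 0.1, "tz": 0.6, "ax": 0, "ay": 0, "az": 0, "claw": 24},
    {"tx": 0.3, "ty": 0.1, "tz": 0.6, "ax": 0, "ay": 0, "az": 0, "claw": 24}
  ]
}}

```text
time_s: 16.27
tcp_pos: [0.5305, -0.2355, 0.1458]
ee_rot: [[-1.0, 0.026, 0.001], [0.026, 1.0, -0.0], [-0.001, -0.0, -1.0]]
wrist_force: [-0.9, 1.0, 14.3]
gripper_width: 0.272
gripper_force: 7.0
```

Request:
{"fn": "servo_tool", "kwargs": {
  "deltas": [
    {"tx": 0, "ty": 0, "tz": 0, "ax": 0, "ay": 0, "az": 0, "claw": 22},
    {"tx": 0, "ty": 0, "tz": 0, "ax": 0, "ay": 0, "az": 0, "claw": 20.5},
    {"tx": 0, "ty": 0, "tz": 0, "ax": 0, "ay": 0, "az": 0, "claw": 19.5},
    {"tx": 0, "ty": 0, "tz": 0, "ax": 0, "ay": 0, "az": 0, "claw": 18.8},
    {"tx": 0, "ty": 0, "tz": 0, "ax": 0, "ay": 0, "az": 0, "claw": 18.2},
    {"tx": 0, "ty": 0, "tz": 0, "ax": 0, "ay": 0, "az": 0, "claw": 17},
    {"tx": 0, "ty": 0, "tz": 0, "ax": 0, "ay": 0, "az": 0, "claw": 12},
    {"tx": 0, "ty": 0, "tz": 0, "ax": 0, "ay": 0, "az": 0, "claw": 8},
    {"tx": 0, "ty": 0, "tz": 0, "ax": 0, "ay": 0, "az": 0, "claw": 8}
  ]
}}

```text
time_s: 17.02
tcp_pos: [0.5308, -0.2356, 0.1458]
ee_rot: [[-1.0, 0.025, 0.002], [0.025, 1.0, -0.0], [-0.002, -0.0, -1.0]]
wrist_force: [-0.7, 1.3, 13.0]
gripper_width: 0.207
gripper_force: 31.3
```

```bash
python3 st.py
```

```text
{'tcp_pos': [0.5308, -0.2356, 0.1458], 'wrist_force': [-0.7359, 1.3004, 13.0324], 'moment': [0.1916, 0.2779, 0.0244], 'gripper_force': 31.3102, 'gripper_width': 0.207} [ 0.0015 -0.0005]
```

Request:
{"fn": "servo_tool", "kwargs": {
  "deltas": [
    {"tx": -0.2, "ty": -0.1, "tz": -1, "ax": 0, "ay": 0, "az": 0, "claw": 8},
    {"tx": -0.4, "ty": -0.2, "tz": -2, "ax": 0, "ay": -0.001, "az": 0, "claw": 8},
    {"tx": -0.6, "ty": -0.3, "tz": -3, "ax": 0.001, "ay": -0.002, "az": 0, "claw": 8},
    {"tx": -0.8, "ty": -0.3, "tz": -4, "ax": 0.001, "ay": -0.002, "az": 0, "claw": 8},
    {"tx": -0.8, "ty": -0.3, "tz": -4, "ax": 0.001, "ay": -0.002, "az": 0, "claw": 8}
  ]
}}

```text
time_s: 17.43
tcp_pos: [0.5308, -0.2356, 0.1488]
ee_rot: [[-1.0, 0.026, 0.001], [0.026, 1.0, -0.001], [-0.001, -0.001, -1.0]]
wrist_force: [-1.5, 1.0, 9.7]
gripper_width: 0.196
gripper_force: 31.2
```

```bash
python3 st.py
```

```text
{'tcp_pos': [0.5308, -0.2356, 0.1488], 'wrist_force': [-1.4956, 0.98, 9.6548], 'moment': [0.0852, 0.2076, 0.0389], 'gripper_force': 31.216, 'gripper_width': 0.1963} [ 0.0014 -0.0006]
```

Request:
{"fn": "servo_tool", "kwargs": {
  "deltas": [
    {"tx": -0.2, "ty": -0.1, "tz": -1, "ax": 0, "ay": 0, "az": 0, "claw": 8},
    {"tx": -0.3, "ty": -0.1, "tz": -2, "ax": 0, "ay": -0.001, "az": 0, "claw": 8},
    {"tx": -0.4, "ty": -0.1, "tz": -2.5, "ax": 0, "ay": -0.001, "az": 0, "claw": 8},
    {"tx": -0.4, "ty": -0.1, "tz": -2.5, "ax": 0, "ay": -0.001, "az": 0, "claw": 8}
  ]
}}

```text
time_s: 17.77
tcp_pos: [0.5307, -0.2356, 0.1499]
ee_rot: [[-1.0, 0.026, 0.001], [0.026, 1.0, 0.0], [-0.001, 0.0, -1.0]]
wrist_force: [0.7, -0.2, 6.3]
gripper_width: 0.204
gripper_force: 31.7
```

```bash
python3 st.py
```

```text
{'tcp_pos': [0.5307, -0.2356, 0.1499], 'wrist_force': [0.7166, -0.1806, 6.3107], 'moment': [-0.28, -0.0453, 0.0265], 'gripper_force': 31.6989, 'gripper_width': 0.2041} [0.0008 0.0001]
```

Request:
{"fn": "servo_tool", "kwargs": {
  "deltas": [
    {"tx": -0.1, "ty": 0, "tz": -0.5, "ax": 0, "ay": 0, "az": 0, "claw": 8},
    {"tx": -0.2, "ty": -0.1, "tz": -1, "ax": 0, "ay": 0, "az": 0, "claw": 8},
    {"tx": -0.2, "ty": -0.1, "tz": -1, "ax": 0, "ay": 0, "az": 0, "claw": 8}
  ]
}}

```text
time_s: 18.02
tcp_pos: [0.5306, -0.2356, 0.1501]
ee_rot: [[-1.0, 0.027, -0.0], [0.027, 1.0, 0.001], [0.0, 0.001, -1.0]]
wrist_force: [1.6, -1.2, 5.5]
gripper_width: 0.202
gripper_force: 32.0
```

```bash
python3 st.py
```

```text
{'tcp_pos': [0.5306, -0.2356, 0.1501], 'wrist_force': [1.6364, -1.1724, 5.4889], 'moment': [-0.6252, -0.4057, -0.0641], 'gripper_force': 32.0267, 'gripper_width': 0.2017} [-0.0001  0.0006]
```

The nozzle has clearly risen past 2 mm again (4.3 mm), and the hold starts as the pawls rub on the plain nipple. I'll draw steadily with a bounded pull, keeping well below 30 N.

Request:
{"fn": "servo_tool", "kwargs": {
  "deltas": [
    {"tx": -0.1, "ty": 0, "tz": -0.5, "ax": 0, "ay": 0, "az": 0, "claw": 8},
    {"tx": -0.3, "ty": -0.2, "tz": -1, "ax": 0, "ay": 0, "az": 0, "claw": 8},
    {"tx": -0.4, "ty": -0.2, "tz": -1.5, "ax": 0, "ay": -0.001, "az": 0, "claw": 8},
    {"tx": -0.4, "ty": -0.2, "tz": -1.5, "ax": 0, "ay": -0.001, "az": 0, "claw": 8}
  ]
}}

```text
time_s: 18.35
tcp_pos: [0.5304, -0.2355, 0.1505]
ee_rot: [[-1.0, 0.027, -0.001], [0.027, 1.0, 0.001], [0.001, 0.001, -1.0]]
wrist_force: [4.5, -4.0, 1.5]
gripper_width: 0.206
gripper_force: 32.6
```

Request:
{"fn": "servo_tool", "kwargs": {
  "deltas": [
    {"tx": -0.1, "ty": 0, "tz": -0.5, "ax": 0, "ay": 0, "az": 0, "claw": 8},
    {"tx": -0.3, "ty": -0.2, "tz": -1, "ax": 0, "ay": 0, "az": 0, "claw": 8},
    {"tx": -0.3, "ty": -0.2, "tz": -1, "ax": 0, "ay": 0, "az": 0, "claw": 8}
  ]
}}

```text
time_s: 18.6
tcp_pos: [0.5303, -0.2355, 0.1508]
ee_rot: [[-1.0, 0.027, -0.002], [0.027, 1.0, 0.002], [0.002, 0.002, -1.0]]
wrist_force: [3.2, -4.0, -0.0]
gripper_width: 0.204
gripper_force: 32.5
```

```bash
python3 st.py
```

```text
{'tcp_pos': [0.5303, -0.2355, 0.1508], 'wrist_force': [3.2061, -4.0415, -0.0102], 'moment': [-1.3664, -1.079, 0.0117], 'gripper_force': 32.4972, 'gripper_width': 0.2039} [-0.002   0.0021]
```

Request:
{"fn": "servo_tool", "kwargs": {
  "deltas": [
    {"tx": -0.5, "ty": -0.7, "tz": -0.5, "ax": -0.001, "ay": -0.001, "az": 0, "claw": 8},
    {"tx": -1.2, "ty": -1.5, "tz": -1, "ax": -0.002, "ay": -0.002, "az": 0, "claw": 8},
    {"tx": -1.2, "ty": -1.5, "tz": -1.2, "ax": -0.002, "ay": -0.002, "az": 0, "claw": 8},
    {"tx": -1.2, "ty": -1.5, "tz": -1.2, "ax": -0.002, "ay": -0.002, "az": 0, "claw": 8}
  ]
}}

```text
time_s: 18.93
tcp_pos: [0.5302, -0.2358, 0.1512]
ee_rot: [[-1.0, 0.028, -0.003], [0.028, 1.0, 0.006], [0.003, 0.006, -1.0]]
wrist_force: [2.6, 2.1, -5.5]
gripper_width: 0.205
gripper_force: 32.6
```

```bash
python3 st.py
```

```text
{'tcp_pos': [0.5302, -0.2358, 0.1512], 'wrist_force': [2.5521, 2.1254, -5.5017], 'moment': [0.3803, -0.7385, -0.0268], 'gripper_force': 32.6187, 'gripper_width': 0.2052} [-0.003   0.0064]
```

Request:
{"fn": "servo_tool", "kwargs": {
  "deltas": [
    {"tx": 0, "ty": 0.3, "tz": -0.3, "ax": 0.003, "ay": -0.001, "az": 0, "claw": 8},
    {"tx": -0.2, "ty": 0.5, "tz": -0.7, "ax": 0.006, "ay": -0.003, "az": 0, "claw": 8},
    {"tx": -0.4, "ty": 0.5, "tz": -1, "ax": 0.006, "ay": -0.003, "az": 0, "claw": 8},
    {"tx": -0.4, "ty": 0.5, "tz": -1, "ax": 0.006, "ay": -0.003, "az": 0, "claw": 8}
  ]
}}

```text
time_s: 19.27
tcp_pos: [0.5307, -0.2363, 0.1549]
ee_rot: [[-1.0, 0.027, 0.0], [0.027, 1.0, -0.002], [-0.0, -0.002, -1.0]]
wrist_force: [-2.7, 2.3, 4.3]
gripper_width: 0.203
gripper_force: 32.1
```

```bash
python3 st.py
```

```text
{'tcp_pos': [0.5307, -0.2363, 0.1549], 'wrist_force': [-2.7303, 2.3449, 4.2705], 'moment': [0.8041, 0.9107, 0.0432], 'gripper_force': 32.1446, 'gripper_width': 0.203} [ 0.0002 -0.0023]
```

It came free at a pull of about 6 N. I'll continue drawing it out.

Request:
{"fn": "servo_tool", "kwargs": {
  "deltas": [
    {"tx": 0, "ty": 0, "tz": -1.5, "ax": 0, "ay": 0, "az": 0, "claw": 8},
    {"tx": 0, "ty": 0, "tz": -3, "ax": 0, "ay": 0, "az": 0, "claw": 8},
    {"tx": 0, "ty": 0, "tz": -5, "ax": 0, "ay": 0, "az": 0, "claw": 8},
    {"tx": 0, "ty": 0, "tz": -5, "ax": 0, "ay": 0, "az": 0, "claw": 8}
  ]
}}

```text
time_s: 19.6
tcp_pos: [0.5313, -0.2365, 0.1592]
ee_rot: [[-1.0, 0.027, 0.002], [0.027, 1.0, -0.002], [-0.002, -0.002, -1.0]]
wrist_force: [-1.8, 1.4, 0.0]
gripper_width: 0.203
gripper_force: 30.0
```

```bash
python3 st.py
```

```text
{'tcp_pos': [0.5313, -0.2365, 0.1592], 'wrist_force': [-1.764, 1.3838, 0.0096], 'moment': [0.5209, 0.6935, 0.0578], 'gripper_force': 29.9995, 'gripper_width': 0.2032} [ 0.0023 -0.002 ]
```

Request:
{"fn": "servo_tool", "kwargs": {
  "deltas": [
    {"tx": 0.4, "ty": 0.4, "tz": -1, "ax": -0.002, "ay": 0.002, "az": 0, "claw": 8},
    {"tx": 0.8, "ty": 0.8, "tz": -3, "ax": -0.002, "ay": 0.002, "az": 0, "claw": 8},
    {"tx": 0.8, "ty": 0.8, "tz": -5, "ax": -0.002, "ay": 0.002, "az": 0, "claw": 8},
    {"tx": 0.8, "ty": 0.8, "tz": -7, "ax": -0.002, "ay": 0.002, "az": 0, "claw": 8},
    {"tx": 0.8, "ty": 0.8, "tz": -9, "ax": -0.002, "ay": 0.002, "az": 0, "claw": 8}
  ]
}}

```text
time_s: 20.02
tcp_pos: [0.5312, -0.2358, 0.1682]
ee_rot: [[-1.0, 0.027, 0.002], [0.027, 1.0, -0.0], [-0.002, -0.0, -1.0]]
wrist_force: [-0.3, 0.6, -1.1]
gripper_width: 0.205
gripper_force: 30.0
```

Request:
{"fn": "servo_tool", "kwargs": {
  "deltas": [
    {"tx": 0, "ty": 0, "tz": -3, "ax": 0, "ay": 0, "az": 0, "claw": 8},
    {"tx": 0, "ty": 0, "tz": -6, "ax": 0, "ay": 0, "az": 0, "claw": 8},
    {"tx": 0, "ty": 0, "tz": -9, "ax": 0, "ay": 0, "az": 0, "claw": 8},
    {"tx": 0, "ty": 0, "tz": -12, "ax": 0, "ay": 0, "az": 0, "claw": 8},
    {"tx": 0, "ty": 0, "tz": -16, "ax": 0, "ay": 0, "az": 0, "claw": 8},
    {"tx": 0, "ty": 0, "tz": -20, "ax": 0, "ay": 0, "az": 0, "claw": 8}
  ]
}}

```text
time_s: 20.52
tcp_pos: [0.5309, -0.2356, 0.1882]
ee_rot: [[-1.0, 0.027, 0.001], [0.027, 1.0, -0.0], [-0.001, -0.0, -1.0]]
wrist_force: [0.4, -0.2, -1.9]
gripper_width: 0.206
gripper_force: 30.0
```

```bash
python3 st.py
```

```text
{'tcp_pos': [0.5309, -0.2356, 0.1882], 'wrist_force': [0.3649, -0.1997, -1.8819], 'moment': [-0.0186, -0.0148, -0.0324], 'gripper_force': 29.9987, 'gripper_width': 0.2063} [ 0.0011 -0.0001]
```

The nozzle is out, with weight only on the wrist. I'll rise and carry it to the rack, stopping 40 mm beyond the hole in x so the wrist camera can see the hole.

Request:
{"fn": "servo_tool", "kwargs": {
  "deltas": [
    {"tx": 0, "ty": 0, "tz": -20, "ax": 0, "ay": 0, "az": 0, "claw": 8},
    {"tx": 0, "ty": 5, "tz": -40, "ax": 0, "ay": 0, "az": 0, "claw": 8},
    {"tx": 0, "ty": 20, "tz": -55, "ax": 0, "ay": 0, "az": 0, "claw": 8},
    {"tx": 0, "ty": 45, "tz": -65, "ax": 0, "ay": 0, "az": 0, "claw": 8},
    {"tx": 0, "ty": 75, "tz": -65, "ax": 0, "ay": 0, "az": 0, "claw": 8},
    {"tx": 0, "ty": 105, "tz": -65, "ax": 0, "ay": 0, "az": 0, "claw": 8},
    {"tx": 0, "ty": 135, "tz": -65, "ax": 0, "ay": 0, "az": 0, "claw": 8},
    {"tx": 0, "ty": 165, "tz": -65, "ax": 0, "ay": 0, "az": 0, "claw": 8},
    {"tx": 0, "ty": 195, "tz": -65, "ax": 0, "ay": 0, "az": 0, "claw": 8},
    {"tx": 0, "ty": 225, "tz": -65, "ax": 0, "ay": 0, "az": 0, "claw": 8},
    {"tx": 0, "ty": 255, "tz": -65, "ax": 0, "ay": 0, "az": 0, "claw": 8},
    {"tx": 0, "ty": 285, "tz": -65, "ax": 0, "ay": 0, "az": 0, "claw": 8}
  ]
}}

```text
time_s: 21.52
tcp_pos: [0.5384, 0.0508, 0.2534]
ee_rot: [[-1.0, 0.027, 0.002], [0.027, 1.0, 0.0], [-0.002, 0.0, -1.0]]
wrist_force: [-0.3, 0.3, -1.2]
gripper_width: 0.206
gripper_force: 30.0
```

Request:
{"fn": "servo_tool", "kwargs": {
  "deltas": [
    {"tx": 0, "ty": 30, "tz": 0, "ax": 0, "ay": 0, "az": 0, "claw": 8},
    {"tx": 0, "ty": 60, "tz": 0, "ax": 0, "ay": 0, "az": 0, "claw": 8},
    {"tx": 0, "ty": 90, "tz": 0, "ax": 0, "ay": 0, "az": 0, "claw": 8},
    {"tx": -1, "ty": 118, "tz": 0, "ax": 0, "ay": 0, "az": 0, "claw": 8},
    {"tx": -2, "ty": 137, "tz": 0, "ax": 0, "ay": 0, "az": 0, "claw": 8},
    {"tx": -2, "ty": 146, "tz": 0, "ax": 0, "ay": 0, "az": 0, "claw": 8},
    {"tx": -2, "ty": 146, "tz": 0, "ax": 0, "ay": 0, "az": 0, "claw": 8},
    {"tx": -2, "ty": 146, "tz": 0, "ax": 0, "ay": 0, "az": 0, "claw": 8}
  ]
}}

```text
time_s: 22.18
tcp_pos: [0.5444, 0.1949, 0.2528]
ee_rot: [[-1.0, 0.027, 0.0], [0.027, 1.0, -0.0], [-0.001, -0.0, -1.0]]
wrist_force: [0.6, 0.3, -1.1]
gripper_width: 0.204
gripper_force: 30.0
```

```bash
python3 st.py; python3 - <<'E'
from h import *
np.set_printoptions(precision=4,suppress=True)
s=sense(); im=capture('wrist'); cv2.imwrite('pics/w7raw.png',im)
print('top hole',px2w('top',202.2,219.8,.045))
for r in trace('rack','wrist')[:3]:
    m=np.array(r['mask']); ys,xs=np.nonzero(m)
    P=np.array([fe_px2w(u,v,.045,s)[:2] for u,v in zip(xs,ys)]).astype(np.float32)*1000
    print(r['confidence'],np.round(np.hstack([np.ravel(q) for q in cv2.minAreaRect(P)]),1))
for z,p in((.045,(.505,.2)),): print(fe_w2px([[*p,z]],s))
q=fe_w2px([[.505,.2,.045]],s)[0]; u,v=int(q[0])-70,max(int(q[1])-50,0); print(u,v)
print(sum(1 for _ in range(1)))
cv2.imwrite('pics/crop7.png',cv2.resize(im[v:v+110,u:u+140],None,fx=5,fy=5,interpolation=cv2.INTER_CUBIC))
E
```

```text
{'tcp_pos': [0.5444, 0.1949, 0.2528], 'wrist_force': [0.627, 0.3354, -1.0896], 'moment': [-0.0387, -0.0044, 0.0201], 'gripper_force': 29.9986, 'gripper_width': 0.2041} [ 0.0005 -0.0004]
top hole [0.5089 0.1989 0.045 ]
0.73 [638.4 235.1 115.9  49.6  81.7]
0.61 [508.8 238.   81.9 161.    0.1]
0.56 [349.5 198.7 246.4  60.5  88.2]
[[279.7681 149.9758]]
209 99
1
```

View pics/crop7.png

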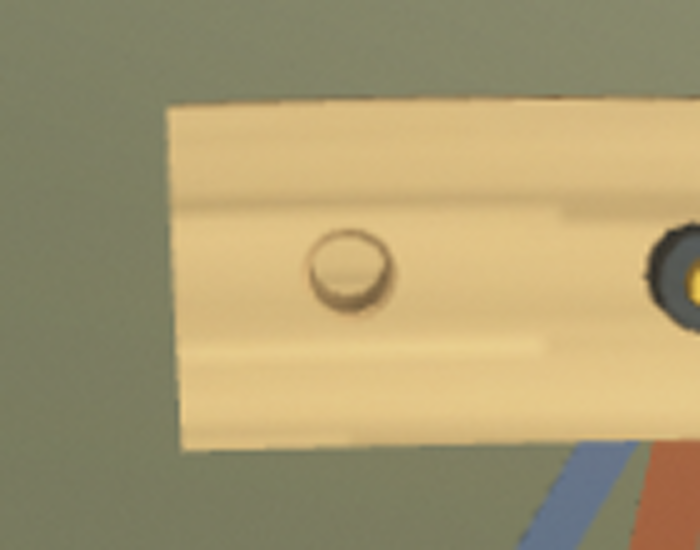

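The hole shows at crop (350,271), i.e. px (278.6,152.9), with the spare to its right. It is the middle rack, yaw ≈ 0. Next: compute its position.

```bash
python3 - <<'E'
from h import *
np.set_printoptions(precision=4,suppress=True)
s=sense(); im=cv2.imread('pics/w7raw.png')
print(fe_px2w(278.6,152.8,.045,s))
g=cv2.resize(cv2.cvtColor(im,cv2.COLOR_BGR2GRAY)[125:180,250:308],None,fx=8,fy=8,interpolation=cv2.INTER_CUBIC)
c=cv2.HoughCircles(cv2.GaussianBlur(g,(9,9),0),cv2.HOUGH_GRADIENT,1,60,param1=60,param2=20,minRadius=45,maxRadius=90)
if c is not None:
    for x,y,r in c[0][:3]:
        u,v=(x+.5)/8-.5+250,(y+.5)/8-.5+125; print(u,v,r/8,fe_px2w(u,v,.045,s), 'dia', 2*np.linalg.norm(fe_px2w(u+r/8,v,.045,s)-fe_px2w(u,v,.045,s)))
# rack edge rows/cols via corners seen in crop
for a in((168,105),(181,451)): print(fe_px2w(209+a[0]/5-.4,99+a[1]/5-.4,.045,s))
for r in trace('nozzle','wrist')[:2]:
    m=np.array(r['mask']); ys,xs=np.nonzero(m); print('noz',r['confidence'],m.sum(),xs.min(),xs.max(),ys.min(),ys.max(),[ (v,xs[ys==v].min(),xs[ys==v].max()) for v in range(ys.min(),ys.max()+1,8)])
t=np.array(s['tcp_pos'])
for dz in(-.0328,-.0068): print('pred',fe_w2px([t+[-.0078,-.0075,dz],t+[-.0078,.0075,dz]],s).ravel())
print('pred sq top front',fe_w2px([t+[-.0093,-.009,.0332],t+[-.0093,.009,.0332]],s).ravel())
E
```

```text
[0.5084 0.1978 0.045 ]
[0.4687 0.1577 0.045 ]
[0.5498 0.1569 0.045 ]Traceback (most recent call last):
  File "<stdin>", line 13, in <module>
    return umr_minimum(a, axis, None, out, keepdims, initial, where)
ValueError: zero-size array to reduction operation minimum which has no identity
```

Request:
{"fn": "servo_tool", "kwargs": {
  "deltas": [
    {"tx": 10, "ty": 0.5, "tz": 20, "ax": 0, "ay": 0, "az": 0, "claw": 8},
    {"tx": 24, "ty": 1.2, "tz": 45, "ax": 0, "ay": 0, "az": 0, "claw": 8},
    {"tx": 34, "ty": 1.9, "tz": 75, "ax": 0, "ay": 0, "az": 0, "claw": 8},
    {"tx": 35.6, "ty": 1.9, "tz": 105, "ax": 0, "ay": 0, "az": 0, "claw": 8},
    {"tx": 35.6, "ty": 1.9, "tz": 130, "ax": 0, "ay": 0, "az": 0, "claw": 8},
    {"tx": 35.6, "ty": 1.9, "tz": 145, "ax": 0, "ay": 0, "az": 0, "claw": 8},
    {"tx": 35.6, "ty": 1.9, "tz": 153, "ax": 0, "ay": 0, "az": 0, "claw": 8},
    {"tx": 35.6, "ty": 1.9, "tz": 153, "ax": 0, "ay": 0, "az": 0, "claw": 8},
    {"tx": 35.6, "ty": 1.9, "tz": 153, "ax": 0, "ay": 0, "az": 0, "claw": 8},
    {"tx": 35.6, "ty": 1.9, "tz": 153, "ax": 0, "ay": 0, "az": 0, "claw": 8}
  ]
}}

```text
time_s: 23.17
tcp_pos: [0.5103, 0.1983, 0.1013]
ee_rot: [[-1.0, 0.027, 0.004], [0.027, 1.0, 0.001], [-0.004, 0.002, -1.0]]
wrist_force: [0.1, -0.5, -0.9]
gripper_width: 0.208
gripper_force: 30.0
```

```bash
python3 st.py; python3 - <<'E'
from h import *
np.set_printoptions(precision=1,suppress=True)
s=sense(); im=capture('wrist'); t=np.array(s['tcp_pos'])
for n in('wrist','side'):
    if n=='side': capture('side')
    for r in trace('nozzle',n)[:2]:
        m=np.array(r['mask']); ys,xs=np.nonzero(m)
        print(n,r['confidence'],m.sum(),[(v,int(xs[ys==v].min()),int(xs[ys==v].max())) for v in np.unique(ys)[::4]])
ax=t+np.array([-.0003,.0001,0])
pts=np.array([ax+[0,0,z] for z in(-.0328,-.0068,.0332,.0532)])
print('side axis',np.array([w2px('side',p) for p in pts]))
print('wrist front',fe_w2px(pts-[.009,0,0],s))
E
```

```text
{'tcp_pos': [0.5103, 0.1983, 0.1013], 'wrist_force': [0.1309, -0.476, -0.8613], 'moment': [-0.0446, -0.0091, -0.012], 'gripper_force': 29.9986, 'gripper_width': 0.2084} [0.0036 0.0014]
wrist 0.87 2112 [(np.int64(235), 271, 279), (np.int64(239), 267, 285), (np.int64(243), 265, 287), (np.int64(247), 263, 288), (np.int64(251), 261, 292), (np.int64(255), 260, 293), (np.int64(259), 260, 293), (np.int64(263), 259, 294), (np.int64(267), 259, 294), (np.int64(271), 258, 295), (np.int64(275), 257, 295), (np.int64(279), 257, 296), (np.int64(283), 257, 296), (np.int64(287), 257, 296), (np.int64(291), 257, 296), (np.int64(295), 289, 294), (np.int64(325), 269, 283), (np.int64(329), 274, 279)]
side 0.67 125 [(np.int64(257), 237, 239), (np.int64(261), 236, 240), (np.int64(265), 236, 240), (np.int64(269), 236, 240), (np.int64(273), 237, 239), (np.int64(277), 234, 238), (np.int64(281), 233, 238)]
side axis [[236.  281. ]
 [235.6 271.8]
 [234.9 257.1]
 [234.6 249.5]]
wrist front [[275.5 228.7]
 [275.4 244.9]
 [275.2 279.7]
 [275.  304. ]]
```

The nozzle hangs straight in the grip (tip columns centred as predicted). I'll trim and lower gently into the mouth.

Request:
{"fn": "servo_tool", "kwargs": {
  "deltas": [
    {"tx": 0.7, "ty": -0.3, "tz": 0, "ax": 0.001, "ay": 0.002, "az": 0, "claw": 8},
    {"tx": 1.3, "ty": -0.6, "tz": 3, "ax": 0.001, "ay": 0.003, "az": 0, "claw": 8},
    {"tx": 1.3, "ty": -0.6, "tz": 10, "ax": 0.001, "ay": 0.003, "az": 0, "claw": 8},
    {"tx": 1.3, "ty": -0.6, "tz": 16, "ax": 0.001, "ay": 0.003, "az": 0, "claw": 8},
    {"tx": 1.3, "ty": -0.6, "tz": 19, "ax": 0.001, "ay": 0.003, "az": 0, "claw": 8},
    {"tx": 1.3, "ty": -0.6, "tz": 20, "ax": 0.001, "ay": 0.003, "az": 0, "claw": 8},
    {"tx": 1.3, "ty": -0.6, "tz": 20, "ax": 0.001, "ay": 0.003, "az": 0, "claw": 8},
    {"tx": 1.3, "ty": -0.6, "tz": 20, "ax": 0.001, "ay": 0.003, "az": 0, "claw": 8}
  ]
}}

```text
time_s: 24.03
tcp_pos: [0.508, 0.1975, 0.0797]
ee_rot: [[-1.0, 0.027, -0.002], [0.027, 1.0, -0.001], [0.002, -0.001, -1.0]]
wrist_force: [-0.7, 0.1, -1.3]
gripper_width: 0.205
gripper_force: 30.0
```

```bash
python3 st.py
```

```text
{'tcp_pos': [0.508, 0.1975, 0.0797], 'wrist_force': [-0.6501, 0.056, -1.2706], 'moment': [-0.0136, -0.0469, -0.0162], 'gripper_force': 29.9986, 'gripper_width': 0.2049} [-0.0021 -0.0012]
```

Request:
{"fn": "servo_tool", "kwargs": {
  "deltas": [
    {"tx": -0.8, "ty": 0.2, "tz": 0, "ax": -0.001, "ay": -0.002, "az": 0, "claw": 8},
    {"tx": -0.8, "ty": 0.2, "tz": 1.5, "ax": -0.001, "ay": -0.002, "az": 0, "claw": 8},
    {"tx": -0.8, "ty": 0.2, "tz": 3, "ax": -0.001, "ay": -0.002, "az": 0, "claw": 8},
    {"tx": -0.8, "ty": 0.2, "tz": 4.5, "ax": -0.001, "ay": -0.002, "az": 0, "claw": 8},
    {"tx": -0.8, "ty": 0.2, "tz": 6, "ax": -0.001, "ay": -0.002, "az": 0, "claw": 8},
    {"tx": -0.8, "ty": 0.2, "tz": 6, "ax": -0.001, "ay": -0.002, "az": 0, "claw": 8}
  ]
}}

```text
time_s: 24.53
tcp_pos: [0.5085, 0.1975, 0.0734]
ee_rot: [[-1.0, 0.027, -0.001], [0.027, 1.0, -0.0], [0.001, -0.0, -1.0]]
wrist_force: [-0.3, 0.0, -1.1]
gripper_width: 0.206
gripper_force: 30.0
```

```bash
python3 st.py
```

```text
{'tcp_pos': [0.5085, 0.1975, 0.0734], 'wrist_force': [-0.2693, 0.0293, -1.0524], 'moment': [-0.0273, 0.003, 0.0645], 'gripper_force': 29.9986, 'gripper_width': 0.2056} [-0.0006 -0.0004]
```

The tip is about 4 mm inside the hole with no contact. I'll continue down to just above home.

Request:
{"fn": "servo_tool", "kwargs": {
  "deltas": [
    {"tx": -0.2, "ty": 0.1, "tz": 2, "ax": 0, "ay": 0, "az": 0, "claw": 8},
    {"tx": -0.2, "ty": 0.1, "tz": 4, "ax": 0, "ay": 0, "az": 0, "claw": 8},
    {"tx": -0.2, "ty": 0.1, "tz": 6, "ax": 0, "ay": 0, "az": 0, "claw": 8},
    {"tx": -0.2, "ty": 0.1, "tz": 8, "ax": 0, "ay": 0, "az": 0, "claw": 8},
    {"tx": -0.2, "ty": 0.1, "tz": 10, "ax": 0, "ay": 0, "az": 0, "claw": 8},
    {"tx": -0.2, "ty": 0.1, "tz": 10, "ax": 0, "ay": 0, "az": 0, "claw": 8}
  ]
}}

```text
time_s: 25.03
tcp_pos: [0.5086, 0.1975, 0.0632]
ee_rot: [[-1.0, 0.027, -0.001], [0.027, 1.0, -0.001], [0.001, -0.001, -1.0]]
wrist_force: [1.0, -0.5, -1.8]
gripper_width: 0.204
gripper_force: 30.0
```

Request:
{"fn": "servo_tool", "kwargs": {
  "deltas": [
    {"tx": 0, "ty": 0, "tz": 2, "ax": 0, "ay": 0, "az": 0, "claw": 8},
    {"tx": 0, "ty": 0, "tz": 4, "ax": 0, "ay": 0, "az": 0, "claw": 8},
    {"tx": 0, "ty": 0, "tz": 6, "ax": 0, "ay": 0, "az": 0, "claw": 8},
    {"tx": 0, "ty": 0, "tz": 8, "ax": 0, "ay": 0, "az": 0, "claw": 8},
    {"tx": 0, "ty": 0, "tz": 9, "ax": 0, "ay": 0, "az": 0, "claw": 8},
    {"tx": 0, "ty": 0, "tz": 9, "ax": 0, "ay": 0, "az": 0, "claw": 8}
  ]
}}

```text
time_s: 25.53
tcp_pos: [0.5087, 0.1976, 0.0544]
ee_rot: [[-1.0, 0.027, -0.001], [0.027, 1.0, -0.0], [0.001, -0.0, -1.0]]
wrist_force: [0.5, 0.8, -1.2]
gripper_width: 0.202
gripper_force: 30.0
```

```bash
python3 st.py
```

```text
{'tcp_pos': [0.5087, 0.1976, 0.0544], 'wrist_force': [0.4688, 0.8224, -1.157], 'moment': [-0.0245, -0.0381, -0.001], 'gripper_force': 29.9986, 'gripper_width': 0.202} [-0.0005 -0.0004]
```

Next: the last few mm, 1 mm at a time, until the shoulder lands.

Request:
{"fn": "servo_tool", "kwargs": {
  "deltas": [
    {"tx": 0, "ty": 0, "tz": 1, "ax": 0, "ay": 0, "az": 0, "claw": 8},
    {"tx": 0, "ty": 0, "tz": 2, "ax": 0, "ay": 0, "az": 0, "claw": 8},
    {"tx": 0, "ty": 0, "tz": 2, "ax": 0, "ay": 0, "az": 0, "claw": 8}
  ]
}}

```text
time_s: 25.78
tcp_pos: [0.5088, 0.1977, 0.0526]
ee_rot: [[-1.0, 0.027, -0.0], [0.027, 1.0, -0.0], [0.0, -0.0, -1.0]]
wrist_force: [-0.5, -0.6, -1.1]
gripper_width: 0.208
gripper_force: 30.0
```

Request:
{"fn": "servo_tool", "kwargs": {
  "deltas": [
    {"tx": 0, "ty": 0, "tz": 0.7, "ax": 0, "ay": 0, "az": 0, "claw": 8},
    {"tx": 0, "ty": 0, "tz": 1.2, "ax": 0, "ay": 0, "az": 0, "claw": 8},
    {"tx": 0, "ty": 0, "tz": 1.2, "ax": 0, "ay": 0, "az": 0, "claw": 8}
  ]
}}

```text
time_s: 26.03
tcp_pos: [0.509, 0.1978, 0.0518]
ee_rot: [[-1.0, 0.027, 0.0], [0.027, 1.0, 0.0], [-0.0, 0.0, -1.0]]
wrist_force: [-0.7, 0.4, 0.4]
gripper_width: 0.203
gripper_force: 30.0
```

The shoulder has landed at exactly the predicted 0.0518. I'll seat it lightly and release, opening only modestly, then rise.

Request:
{"fn": "servo_tool", "kwargs": {
  "deltas": [
    {"tx": 0, "ty": 0, "tz": 0.4, "ax": 0, "ay": 0, "az": 0, "claw": 8},
    {"tx": 0, "ty": 0, "tz": 0.4, "ax": 0, "ay": 0, "az": 0, "claw": 8}
  ]
}}

```text
time_s: 26.2
tcp_pos: [0.509, 0.1978, 0.0517]
ee_rot: [[-1.0, 0.027, 0.0], [0.027, 1.0, 0.0], [-0.0, 0.0, -1.0]]
wrist_force: [-1.3, 0.1, 4.4]
gripper_width: 0.207
gripper_force: 30.0
```

Request:
{"fn": "servo_tool", "kwargs": {
  "deltas": [
    {"tx": 0, "ty": 0, "tz": 0, "ax": 0, "ay": 0, "az": 0, "claw": 19},
    {"tx": 0, "ty": 0, "tz": 0, "ax": 0, "ay": 0, "az": 0, "claw": 21},
    {"tx": 0, "ty": 0, "tz": 0, "ax": 0, "ay": 0, "az": 0, "claw": 25},
    {"tx": 0, "ty": 0, "tz": 0, "ax": 0, "ay": 0, "az": 0, "claw": 30},
    {"tx": 0, "ty": 0, "tz": 0, "ax": 0, "ay": 0, "az": 0, "claw": 32},
    {"tx": 0, "ty": 0, "tz": 0, "ax": 0, "ay": 0, "az": 0, "claw": 32}
  ]
}}

```text
time_s: 26.7
tcp_pos: [0.5089, 0.1977, 0.0511]
ee_rot: [[-1.0, 0.027, -0.0], [0.027, 1.0, -0.0], [0.0, -0.0, -1.0]]
wrist_force: [0.2, 0.0, -1.1]
gripper_width: 0.351
gripper_force: 0.0
```

Request:
{"fn": "servo_tool", "kwargs": {
  "deltas": [
    {"tx": 0, "ty": 0, "tz": -4, "ax": 0, "ay": 0, "az": 0, "claw": 32},
    {"tx": 0, "ty": 0, "tz": -12, "ax": 0, "ay": 0, "az": 0, "claw": 32},
    {"tx": 0, "ty": 0, "tz": -24, "ax": 0, "ay": 0, "az": 0, "claw": 32},
    {"tx": 0, "ty": 0, "tz": -40, "ax": 0, "ay": 0, "az": 0, "claw": 32},
    {"tx": 0, "ty": 0, "tz": -60, "ax": 0, "ay": 0, "az": 0, "claw": 32},
    {"tx": 0, "ty": 0, "tz": -85, "ax": 0, "ay": 0, "az": 0, "claw": 32},
    {"tx": 0, "ty": 0, "tz": -110, "ax": 0, "ay": 0, "az": 0, "claw": 32},
    {"tx": -20, "ty": 0, "tz": -130, "ax": 0, "ay": 0, "az": 0, "claw": 32},
    {"tx": -40, "ty": 0, "tz": -150, "ax": 0, "ay": 0, "az": 0, "claw": 32},
    {"tx": -40, "ty": 0, "tz": -150, "ax": 0, "ay": 0, "az": 0, "claw": 32},
    {"tx": -40, "ty": 0, "tz": -150, "ax": 0, "ay": 0, "az": 0, "claw": 32},
    {"tx": -40, "ty": 0, "tz": -150, "ax": 0, "ay": 0, "az": 0, "claw": 32}
  ]
}}

```text
time_s: 27.7
tcp_pos: [0.548, 0.1963, 0.2008]
ee_rot: [[-1.0, 0.028, -0.001], [0.028, 1.0, -0.0], [0.001, -0.0, -1.0]]
wrist_force: [-0.3, -0.3, -0.2]
gripper_width: 0.371
gripper_force: 0.0
```

```bash
python3 st.py; python3 - <<'E'
from h import *
np.set_printoptions(precision=4,suppress=True)
s=sense(); im=capture('wrist'); cv2.imwrite('pics/end.png',im)
for l in('nozzle','spare','rack'):
    for r in recognise(l,'wrist')[:2]: print(l,round(r['confidence'],2),c2w('wrist',r['xyz']))
for r in trace('nozzle','wrist')[:1]:
    m=np.array(r['mask']); ys,xs=np.nonzero(m); print([(int(v),int(xs[ys==v].min()),int(xs[ys==v].max())) for v in np.unique(ys)[::4]])
p=np.array([.5087,.1978,0]); print('pred shoulder/top/cone tip',fe_w2px([p+[-.009,0,.045],p+[-.009,0,.085],p+[0,0,.105]],s))
capture('side')
for r in trace('nozzle','side')[:2]:
    m=np.array(r['mask']); ys,xs=np.nonzero(m); print('side',round(r['confidence'],2),xs.min(),xs.max(),ys.min(),ys.max())
print(w2px('side',p+[0,0,.105]),w2px('side',p+[0,0,.045]))
for r in recognise('sleeve','side')[:2]: print('sleeve',r['confidence'],c2w('side',r['xyz']))
E
```

```text
{'tcp_pos': [0.548, 0.1963, 0.2008], 'wrist_force': [-0.2597, -0.316, -0.194], 'moment': [-0.0242, 0.0077, -0.0094], 'gripper_force': 0.0, 'gripper_width': 0.3713} [-0.0014 -0.0001]
nozzle 0.94 [0.506  0.1968 0.0905]
spare 0.65 [0.5072 0.2795 0.0673]
rack 0.95 [0.3631 0.1873 0.0571]
rack 0.89 [0.6384 0.2077 0.0385]
[(149, 270, 284), (153, 267, 287), (157, 267, 287), (161, 267, 287), (165, 267, 287), (169, 267, 287), (173, 268, 287)]
pred shoulder/top/cone tip [[276.274  147.4957]
 [276.2084 152.4418]
 [276.4824 166.505 ]]
side 0.74 230 242 270 293
(np.float64(236.0753963017641), np.float64(268.04443233451184)) (np.float64(236.9920220794897), np.float64(289.1046746652033))
sleeve 0.73 [ 0.5239 -0.2254  0.1483]
sleeve 0.48 [0.4916 0.2586 0.0469]
```

The nozzle stands upright and home: its mask fits the predicted home pose in both views. The gripper is clear and the sleeve shows forward. Handing in.

```bash
python3 -c "
from station import *
print(finish_job())"
```

```text
the job is handed in; nothing more can be done
None
```

The nozzle is out of the coupling and stands upright and home in the rack's free hole, and the sleeve looks to have sprung forward again; the first draw stuck at about a 10 N pull, so I lowered it, pushed the sleeve fully back and drew it out on a second try (handed in at about 28 s; no verdict came back).

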